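Pack the tool caddy and hang its lift-off gate

TASK

Pack the plywood caddy for a class: turn the cam on its front corner a quarter turn so that its tongue is out of the gate's way, and lay every marker, glue tube and pair of tweezers lying on the left of the table inside the caddy. Then take the loose gate out of its stand and lower it so that both of its hinge sockets go fully down over the two upright pintles, hanging it standing open by about half a right angle; then swing it fully shut and turn the cam fully back so that its tongue locks the gate. Leave the tub of tiles and the clear cup alone.

Things in the scene. Friction and masses are not known exactly. Their poses are not given: they have to be found in the camera images.
- caddy: Fixed open-topped plywood caddy, front open (own -x, about toward the robot). Origin: centre of its underside on the table; z up, y to its left. mm: inside x -60 to 95, y -85 to 85, floor top z 10; walls 12 thick, left and right up to z 80, back up to z 48; front sill x -70 to -60, 22 high. The shut gate covers the front, x -88 to -74, its inner face against a rubber stop on the right wall's end.
- pintle_low (a point): Foot (shoulder) of the lower upright pintle at the caddy's left front corner: steel pin, 9 mm diameter, 20 tall, top 7 mm tapered; caddy frame (-81, 97, 14). Its bracket, 6 thick, runs back to the wall, 8 mm to each side of the pin's axis and 9 mm ahead of it. Axes as the caddy's.
- pintle_high (a point): Foot of the upper pintle, same pin and bracket, straight above: caddy frame (-81, 97, 80), pin top z 100. From the lower pin's top (z 34) to the upper bracket's underside (z 74) 40 mm are free: the gate's lower socket (16 tall) must come in there from the front, the gate raised 21 to 42 mm above its seat, and then be lowered.
- cam (a joint): Cam angle, rad: 0 locked (tongue to the caddy's +y, 2 mm ahead of the shut gate's free end); 1.57 free (tongue to the caddy's -x). Grows counter-clockwise from above; vertical axis. Stays where left, turns with 0.05 Nm. Starts at 0 to 0.2, where it keeps the gate from shutting. Tongue 10 mm wide, reaches 42 mm from the axis, z 66 to 76.
- cam_wing (a point): Centre of the top of the cam's black grip wing, on the cam axis, over a post at the caddy's right front corner (caddy frame -95, -115, 120 mm; the post's top is at z 64). The wing is 40 mm long along the tongue, 12 thick, 30 tall (z 90 to 120). Its y axis points along the tongue.
- gate: Loose plywood gate, about 0.2 kg, upright in its stand. Origin: centre of the panel's underside; panel 14 mm thick (own x, outer face -x), 176 long (own y), 76 high; sockets beyond its +y end. Shut, its axes are the caddy's; it opens clockwise from above, its free end (-y) coming out to the caddy's -x. Hung, its underside is at z 14. Grip it across its thickness at the middle of the top edge.
- socket_low (a point): Underside centre of the gate's lower hinge socket, a steel tube of bore 11 mm, outside 19, 16 tall: gate frame (0, 104, 0). It must end on point pintle_low. With 1 mm of play round each pin the hung gate sags a few mm at its free end; it swings freely and stays where left.
- socket_high (a point): Underside centre of the gate's upper socket, same tube: gate frame (0, 104, 66), top at 82. It must end on point pintle_high.
- stand: Fixed dark wooden stand, 60 x 200 mm, base 10 thick; origin: centre of its underside. The gate stands on the base in a groove 18 mm wide along its y axis, between cheeks up to z 44 near both ends (y 55 to 81 and -81 to -55); the middle is open.
- marker_a: Marker, 15 x 134 x 15 mm, lies flat along its own y axis; origin at the centre of its underside; must be packed; absent (None) in some starts
- marker_b: Marker, 15 x 134 x 15 mm, lies flat along its own y axis; origin at the centre of its underside; must be packed; absent (None) in some starts
- glue: Glue tube, 32 x 119 x 24 mm, lies flat along its own y axis; origin at the centre of its underside; must be packed; absent (None) in some starts
- tweezers: Steel tweezers, 13 x 121 x 9 mm, lies flat along its own y axis; origin at the centre of its underside; must be packed; absent (None) in some starts
- tub: Clear square canister of glass tiles, 122 x 111 x 120 mm, bystander, origin centre of its underside
- cup: Clear round cup of glass offcuts, 112 across, 110 tall, bystander, origin centre of its underside

How it is judged:
By the outcome, as a careful person would: the job done as asked, in the order asked, and still so for the second after the job is handed in, with the robot touching nothing.
Of marker_a, marker_b, glue, tweezers only 2 to 3 are there at a start; the rules pass over those that are not, and their reading is None.
At some moment in a run one of marker_a, marker_b, glue, tweezers may be knocked a few centimetres aside while the robot is not near it.
It also fails if it takes over 208 s, if anything falls off the work surface, if the arm or the gripper's body presses on something with over 40 N, if the wrist force passes 120 N, or if a joint passes its speed limit or range.

ROBOT

A 6-joint arm with a two-finger parallel gripper is mounted at the origin on a cart in front of the work surface, level with it; the furniture and walls round the work are solid. World frame = base frame: x ahead of the robot, y to its left, z up, the work surface at z = 0. Lengths are in mm, angles in rad, forces in N, time in s.
With the tool pointing down it reaches from about 325 to 925 mm from the base axis. Payload 3.1 kg.
Tool frame: the origin (TCP) lies at the very end of the fingers, on their centre line; the grasp point (between the pads) lies 19 mm behind it (arm.grasp_offset is the z of the grasp point in the tool frame, in mm); z points along the fingers, x is the direction in which the jaws open and shut, and the axes are right-handed (so a half turn about z gives the same grasp; the last joint's range is limited). The gripper opens to 85 mm and grips with 20 to 120 N. Pads are 22 mm wide; open, the fingers measure 114 mm over their backs; the gripper's body (76 mm by 85 mm) begins 54 mm behind the grasp point. The pads swing forward as they close: fully open they stand 13 mm farther back than shut.
Start: joints at [1.136, 0.217, 1.613, -0, 1.311, -0.112], TCP at [198.246, 592.738, 231.3] pointing down, gripper open.
Joint ranges: [-2.75, 2.75], [-0.78, 2.1], [0.31, 2.55], [-1.13, 4.27], [0.13, 2.63], [-2.58, 2.58]. Speed limits (rad/s): [2.79, 2.79, 3.14, 3.14, 3.14, 3.14].

INTERFACE

Orientations are given as a unit quaternion [w, x, y, z].
In Python, from station import telemetry, read_camera, arm gives the robot as it stands.
- The arm moves only by the tool jog_arm, never from a script. Its argument "plan" is a list of rows, each a list of 6 numbers: the shift along the world's x, y, z in cm, then the turn, a rotation vector about the world's x, y, z in degrees. A call has 1 to 8 rows; each row shifts and turns the commanded pose from where the row before left it; what a row does not reach is not made up. A row lasts 1/8 s, in which the tool goes at most 62.5 mm and 10.7 degrees, less where a joint would pass 70% of its speed; a pose out of reach is approached as far as the arm can. A call is refused whole if a number of a shift passes 6.25 or a number of a turn 10.7, either way. A call with a gripper value outside its range is refused whole. "grip" is the gripper command: -1 is fully open, 1 is shut, values between are in proportion, set as the call begins (left out, the last holds). The fingers move at their own pace and stop on an object; "grip_force" is the grip in N (left out, the last holds). Time passes only in rows, so rows that do not move let the fingers close. It gives the time, the measured TCP pose, the force and the opening at its end, in the units of the state.
- telemetry.state(): the state, without advancing time (a new reading comes with each control period).
- read_camera(name): name is "side" or "top"; returns a dict with "pixels" (420x560x3 uint8, blue, green, red), "range_z" (420x560 float32, mm along the optical axis (not along the pixel's ray), 0 where there is no reading), "intrinsics" (3x3 intrinsics, pixels), "world_from_camera" (4x4, takes a point from camera to world coordinates). Camera axes: x right, y up, looking along -z (the intrinsics and any distortion apply to the point x, -y, -z); pixel columns grow to the right and rows downward; lengths in mm; the calibration is good to about 2 mm. A picture is of the moment at which its call begins.
- arm.sign_off(): hands the job in, once; it reports no verdict.
The state is a dict: "time": time; "joint_positions": joint angles; "joint_velocities": joint speeds; "joint_efforts": joint torques, N m; "position": TCP position; "tcp_rot": TCP orientation; "contact_force": force on the tool from outside, world axes, zero at the start; "torque": the same for the moment, N m; "finger_gap": finger opening in mm.
Only numpy, scipy, OpenCV 4.12 (cv2) and the standard library are available. Lean on these libraries where they do the work, as an engineer would, in place of code of your own. Each camera call takes 0.05 s, during which the arm holds its last target. There are 200 camera calls.

## Working session

There is one attempt and no reset: what is moved stays moved. The work goes in short steps, Python scripts to look and compute and a tool call to move; the robot and the scene stay as the last step left them, time stands still between calls to the robot, and variables do not carry over. Pictures are saved under pics/ and viewed, about 12 in all and at most 16, crops included, and the job is handed in when it is done.

Besides the shell and the picture viewer there is one more tool, called as name(argument=value, ...), one argument or row to a line, values as JSON. jog_arm: Moves the arm, as the interface text tells. Its arguments: {"type":"object","properties":{"plan":{"type":"array"},"grip":{"type":"number"},"grip_force":{"type":"number"}},"required":["plan"]}

```bash
mkdir -p pics; ls
cat > h.py <<'E'
import numpy as np, cv2
from station import telemetry, read_camera, arm
def grab(n,save=None):
    c=read_camera(n)
    if save: cv2.imwrite('pics/'+save,c['pixels'])
    return c
def pts(c):
    K=c['intrinsics'];T=np.array(c['world_from_camera']);z=c['range_z']
    v,u=np.mgrid[:z.shape[0],:z.shape[1]]
    P=np.stack([(u-K[0][2])/K[0][0]*z,-(v-K[1][2])/K[1][1]*z,-z,np.ones_like(z)],-1)@T.T
    P=P[...,:3];P[z<=0]=np.nan
    return P
def ray(c,u,v,h):
    K=c['intrinsics'];T=np.array(c['world_from_camera'])
    d=T[:3,:3]@np.array([(u-K[0][2])/K[0][0],-(v-K[1][2])/K[1][1],-1]);o=T[:3,3]
    return o+d*(h-o[2])/d[2]
E
python3 - <<'E'
from h import *
s=telemetry.state();print(s)
for n in('top','side'):
    c=grab(n,n+'0.png');print(n,c['intrinsics'],c['world_from_camera'])
    np.savez(''+n+'0.npz',**{k:np.array(v) for k,v in c.items()})
E
```

```text
pics
{'time': 0.0, 'joint_positions': array([ 1.13582470e+00,  2.17763964e-01,  1.61498042e+00,  8.57381874e-06,
        1.31134151e+00, -1.12226487e-01]), 'joint_velocities': array([-0.00057442, -0.00180713, -0.0007664 , -0.00201304, -0.00094333,
       -0.00020428]), 'joint_efforts': array([ 1.85231288e-04, -3.96821165e+01, -3.03861487e+01, -1.58285980e-04,
        9.56899545e-03, -5.17077197e-06]), 'position': array([197.86262591, 591.95455268, 229.93806221]), 'tcp_rot': array([ 6.06916060e-04,  8.11532873e-01,  5.84305435e-01, -1.08891168e-03]), 'contact_force': array([0.5662211 , 0.54881632, 0.68492744]), 'torque': array([-0.01626292,  0.01861108,  0.00857307]), 'finger_gap': 85.52254770640295}
top [[431.4525222    0.         273.05066628]
 [  0.         431.4525222  205.97782626]
 [  0.           0.           1.        ]] [[-1.50168500e-01  9.64869916e-01 -2.15581694e-01  2.91023451e+02]
 [-9.88658162e-01 -1.47020400e-01  3.06600785e-02 -3.02667219e+01]
 [-2.11191967e-03  2.17740779e-01  9.76004351e-01  1.21913649e+03]
 [ 0.00000000e+00  0.00000000e+00  0.00000000e+00  1.00000000e+00]]
side [[534.10923338   0.         279.42657802]
 [  0.         534.10923338 202.88607917]
 [  0.           0.           1.        ]] [[ 9.69440720e-01  1.31031033e-01 -2.07401927e-01  2.51068785e+02]
 [-2.45228595e-01  5.41365901e-01 -8.04230003e-01 -1.17052550e+03]
 [ 6.90124327e-03  8.30514196e-01  5.56954705e-01  8.64176463e+02]
 [ 0.00000000e+00  0.00000000e+00  0.00000000e+00  1.00000000e+00]]
```

View pics/top0.png

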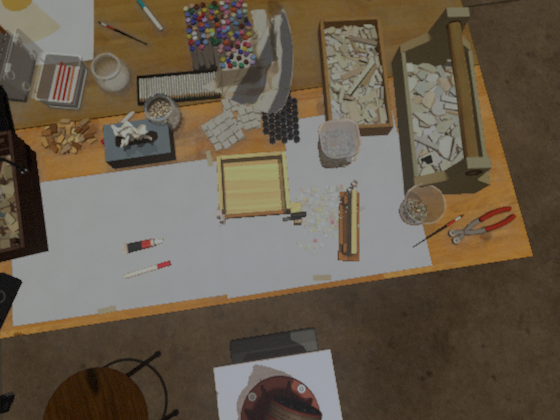

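View pics/side0.png

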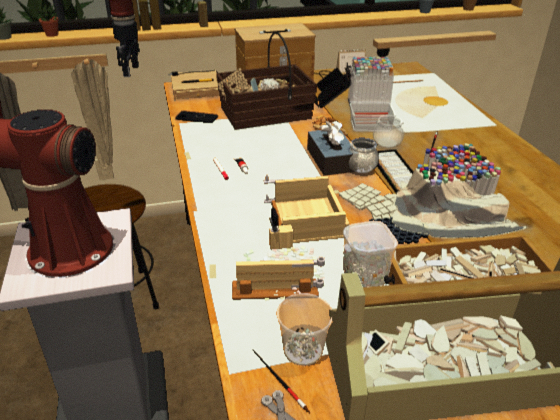

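Run:
```python
from h import *
c=dict(np.load('top0.npz'));s=dict(np.load('side0.npz'))
im=c['pixels'];a=cv2.resize(im[140:300,200:380],None,fx=4,fy=4,interpolation=cv2.INTER_CUBIC)
b=cv2.resize(s['pixels'][140:310,160:340],None,fx=4,fy=4,interpolation=cv2.INTER_CUBIC)
cv2.imwrite('pics/z1.png',a[:600]);cv2.imwrite('pics/z2.png',b[:600])
P=pts(c);Q=pts(s)
hsv=cv2.cvtColor(im,cv2.COLOR_BGR2HSV)
print('paper',im[250,80],im[250,200])
# things on paper: not-white & low, left
g=im[215:300,40:215]; 
m=((hsv[...,1]>70)|(hsv[...,2]<110)).astype(np.uint8);m[:225]=0;m[295:]=0;m[:,:60]=0;m[:,215:]=0
n,l,st,ce=cv2.connectedComponentsWithStats(m)
for i in range(1,n):
    if st[i,4]>8: print(st[i],P[int(ce[i,1]),int(ce[i,0])].round())
h=P[...,2]
for y in range(236,280,2): print(y,h[y,118:178:4].round().astype(int))
```

```text
paper [148 149 147] [151 149 148]
[127 239  25  14 204] [503. 323.  14.]
[157 261  14   8  62] [440. 259.  15.]
236 [ 3  4 -1 -4 -1  4  1 -2 -1  1  5  3  3 -1  3]
238 [-2 -1 -1  2  5 -2  0  2 17 19  3 16  1  1  2]
240 [ 1  5  0  1  2  7 13 17 25 20 17 14 -2  2  6]
242 [ 4  2 -2  6 15 17 18 19 23 24 18 14  0 -1 -1]
244 [ 1  2  5 10 14 17 23 20 23 22  3  2 -2  2  3]
246 [ 7  0  7 12 17 19 18 24 18  1 -2 -4  3 -2  2]
248 [ 1  2  7 12 11 16 15  7  2  2 -2  0  2 -1 -4]
250 [ 5  1 13  9  8  4 -3  4  4  4  0  2  4 -1  1]
252 [-2  1  5  9  4  0 -2  2  2  2 -1  5  0  7  5]
254 [ 2  3  0  2  0  2  3 -1  0  3  2 -3  4  3  3]
256 [ 0  4  2  2 -1  0  4  0  1  2 -3  1  3  1  0]
258 [ 1  2  1  2 -2  2  4  2  1  5  4  2  0  2  0]
260 [ 4  3  0  0 -1  3  0  0  6 -2 -1 -1  2  5  3]
262 [                   0                    1                   -4
                   -1                    1                    4
                    2                    0                    3
                    2                    9                   14
 -9223372036854775808                   15                    0]
264 [ 0  0 -2 -2  0 -1 -1 -4 -2  3 14 15 18 14 -4]
266 [ 2  1  2  0 -3  1 -1  0  8 15 14 14  3  2  1]
268 [ 6  0 -1  4  0 -1 12 14 18 13 11  0  4  3  5]
270 [ 4  2 -2  7  1 15 13 14 11  3  2  4 -3 -1  1]
272 [ 0 -1  0 15 13 14 15  2  2 -1  3  2  0 -5  1]
274 [-1  0 15 16 13  9  1 -2  0  0  0  4  2 -1  2]
276 [ 1 -4 16 10  3  2 -3  1 -4  4  3  0  0  3 -2]
278 [ 1 -1  1  0  1  1  0  2  0  0 -3  1 -2  0  1]<stdin>:16: RuntimeWarning: invalid value encountered in cast
```

View pics/z1.png

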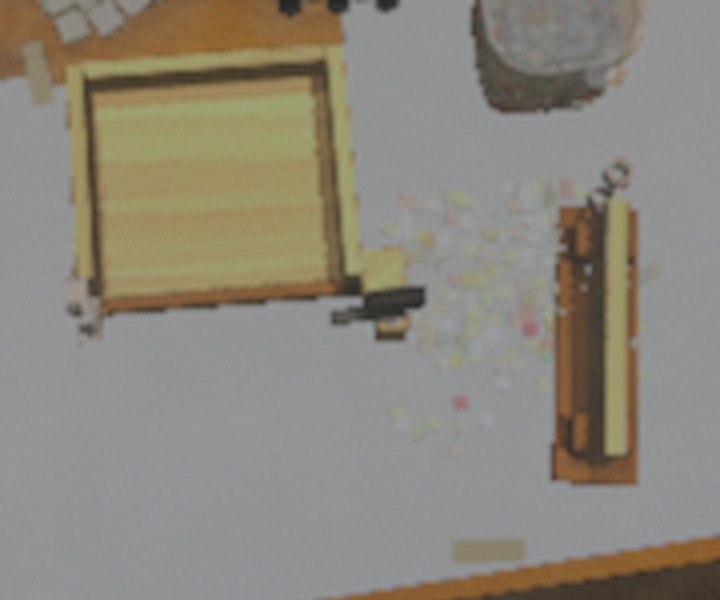

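View pics/z2.png

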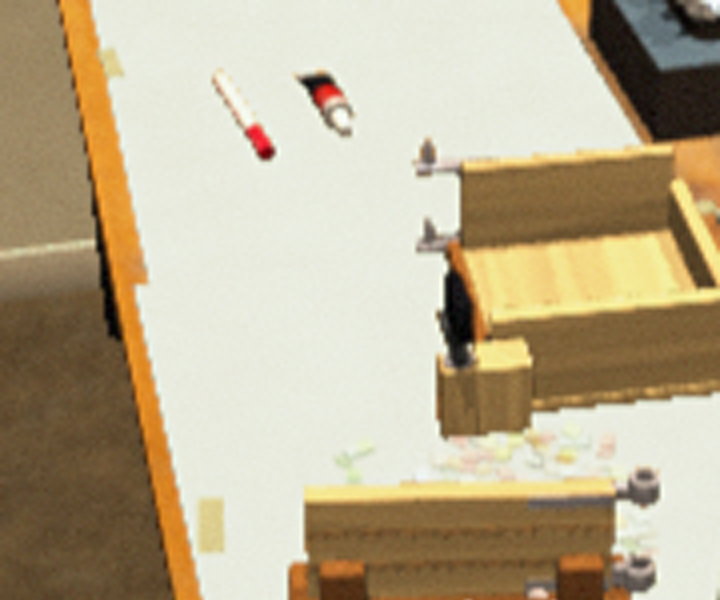

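Run:
```python
from h import *
np.set_printoptions(suppress=True,precision=1)
C={n:dict(np.load(n+'0.npz')) for n in('top','side')}
def box(A,name):
    r=cv2.minAreaRect(A[:,:2].astype(np.float32)); 
    u,s,vt=np.linalg.svd(A[:,:2]-A[:,:2].mean(0),full_matrices=False)
    print(name,len(A),'mean',A.mean(0),'rect',np.array(r[0]),np.array(r[1]),round(r[2],1),'pca yaw',round(np.degrees(np.arctan2(vt[0,1],vt[0,0])),1), 'zpct',np.percentile(A[:,2],[5,50,95]))
for n,c in C.items():
    P=pts(c);z=P[...,2];X=P[...,0];Y=P[...,1]
    print('==',n)
    def sel(x0,x1,y0,y1,z0,z1,name):
        m=(X>x0)&(X<x1)&(Y>y0)&(Y<y1)&(z>z0)&(z<z1)
        m=cv2.morphologyEx(m.astype(np.uint8),cv2.MORPH_OPEN,np.ones((2,2)))>0
        if m.sum()>5: box(P[m],name); return P[m]
    sel(380,530,215,360,8,40,'L')
    m=(X>400)&(X<560)&(Y>200)&(Y<380)&(z>7)&(z<40)
    nn,l,st,ce=cv2.connectedComponentsWithStats(m.astype(np.uint8))
    for i in range(1,nn):
        if st[i,4]>25: box(P[l==i],'item')
    sel(380,660,-215,-110,79,95,'gatetop')
    sel(380,660,-215,-110,5,16,'standbase')
    sel(560,740,60,160,70,90,'leftwall')
    sel(545,740,-60,-15,70,90,'rightwall')
    sel(480,640,-80,40,95,135,'wing')
    sel(480,640,-90,40,60,85,'tongue/post')
    sel(480,640,60,140,60,120,'pintle')
    sel(620,800,-60,130,43,53,'back')
```

```text
== topTraceback (most recent call last):
  File "<stdin>", line 15, in <module>
  File "<stdin>", line 14, in sel
  File "<stdin>", line 6, in box
    u, s, vh = gufunc(a, signature=signature)
               ~~~~~~^^^^^^^^^^^^^^^^^^^^^^^^
    raise LinAlgError("SVD did not converge")
numpy.linalg.LinAlgError: SVD did not converge
```

```bash
cat > m.py <<'E'
from h import *
np.set_printoptions(suppress=True,precision=1)
C={n:dict(np.load(n+'0.npz')) for n in('top','side')}
def box(A,name):
    A=A[np.isfinite(A).all(1)]
    r=cv2.minAreaRect(A[:,:2].astype(np.float32)); 
    u,s,vt=np.linalg.svd(A[:,:2]-A[:,:2].mean(0),full_matrices=False)
    print(name,len(A),'mean',A.mean(0),'rect',np.array(r[0]),np.array(r[1]),round(r[2],1),'pca',round(np.degrees(np.arctan2(vt[0,1],vt[0,0])),1), 'z',np.percentile(A[:,2],[5,50,95]))
for n,c in C.items():
    P=pts(c);z=P[...,2];X=P[...,0];Y=P[...,1]
    print('==',n)
    def sel(x0,x1,y0,y1,z0,z1,name):
        m=(X>x0)&(X<x1)&(Y>y0)&(Y<y1)&(z>z0)&(z<z1)
        nn,l,st,ce=cv2.connectedComponentsWithStats(m.astype(np.uint8))
        for i in range(1,nn):
            if st[i,4]>20: box(P[l==i],name)
    sel(380,560,200,380,7,40,'item')
    sel(380,680,-215,-110,78,95,'gatetop')
    sel(380,680,-215,-90,5,16,'standbase')
    sel(550,760,60,160,70,90,'leftwall')
    sel(545,760,-75,-15,70,90,'rightwall')
    sel(480,640,-80,40,95,135,'wing')
    sel(480,640,-90,40,60,85,'tongue/post')
    sel(480,640,60,140,60,120,'pintle')
    sel(620,800,-60,130,43,53,'back')
E
python3 m.py
```

```text
== top
item 302 mean [503.7 308.2  16.4] rect [504.5 305.8] [ 26.7 109.3] 4.2 pca 93.4 z [ 8.6 16.5 24. ]
item 250 mean [433.3 304.5  13.4] rect [434.7 305.6] [ 17.3 133.7] 8.5 pca -81.6 z [ 8.9 13.7 17.8]
gatetop 105 mean [ 634.2 -115.1   80.6] rect [ 629.7 -114.6] [11.1 97.7] 86.8 pca 177.6 z [78.3 80.4 83.7]
standbase 255 mean [618.8 -98.7  10.2] rect [612.3 -99.7] [ 20.  134.5] 89.6 pca 177.9 z [ 6.7 10.1 14. ]
standbase 54 mean [ 586.2 -194.8    7.6] rect [ 584.7 -193.5] [33.7 26.4] 64.5 pca -92.1 z [ 5.4  7.2 10.5]
standbase 24 mean [ 577.9 -145.1    6.9] rect [ 577.7 -146.4] [12.  24.5] 19.7 pca 107.2 z [5.1 6.9 9. ]
standbase 95 mean [ 532.3 -197.7    7.9] rect [ 533.9 -202.2] [38.5 59.5] 42.8 pca 148.6 z [ 5.3  7.3 13.1]
standbase 46 mean [ 549.8 -166.7    9.6] rect [ 551.9 -166.2] [34. 22.] 76.2 pca 90.6 z [ 5.7  8.8 14.9]
standbase 57 mean [ 498.8 -160.     8.2] rect [ 501.2 -160.2] [36.7 24.7] 3.0 pca 161.0 z [ 5.6  7.5 12. ]
standbase 52 mean [ 484.4 -184.8    8.1] rect [ 485.8 -183.4] [36.1 17.7] 4.3 pca 176.5 z [ 5.4  7.7 12. ]
leftwall 267 mean [620.   69.5  79.5] rec
[... 727 characters left out ...]
    6.9] rect [ 578.7 -147.8] [15.8 24. ] 8.8 pca -92.0 z [5.3 6.6 8.9]
standbase 133 mean [ 534.7 -149.1    9.8] rect [ 536.1 -143.3] [44.7 83.2] 50.7 pca 152.7 z [ 5.4  9.3 15.1]
standbase 55 mean [ 497.3 -161.3    7.9] rect [ 501.3 -160.6] [32.5 28.5] 7.3 pca -32.7 z [ 5.1  7.4 11.9]
standbase 27 mean [ 588.1 -187.7    7.3] rect [ 587.7 -189.3] [19.8 22.1] 48.1 pca -17.7 z [5.3 7.  9.9]
leftwall 233 mean [618.8  68.   77.5] rect [630.5  68.3] [ 22.7 163.3] 85.0 pca 175.8 z [71.2 78.3 82.4]
pintle 293 mean [583.6  70.5  74.9] rect [581.9  71.4] [ 23.  113.7] 79.6 pca -8.4 z [61.6 76.5 88.9]
back 217 mean [690.9  27.9  47.5] rect [668.4   5.7] [125.  100.9] 87.4 pca -60.9 z [43.8 47.4 51.6]
```

```bash
sed -i "/sel(380,680/d;/sel(5[0-9][0-9]/d;/sel(4[0-9][0-9]/d;/sel(620/d" m.py
cat >> m.py <<'E'
    sel(380,720,-330,-210,79,95,'gatetop')
    sel(380,720,-360,-210,36,50,'cheeks')
    sel(380,720,-360,-210,5,16,'standbase')
    sel(550,760,30,110,73,86,'leftwall')
    sel(545,760,-130,-95,73,86,'rightwall')
    sel(460,640,-180,-80,95,135,'wing')
    sel(460,640,-200,-60,60,86,'tongue/post')
    sel(480,560,60,130,60,120,'pintle')
    sel(690,800,-120,70,43,53,'back')
    sel(640,720,-330,-150,50,100,'sock')
E
python3 m.py
python3 - <<'E'
import numpy as np,sys
sys.path.insert(0,'.')
from h import *
c=dict(np.load('top0.npz'))
for u,v,h in [(290,216,120),(306,213,120),(354,190,86),(354,253,86),(352,187,92),(220,213,100)]: print(u,v,ray(c,u,v,h).round(1))
E
```

```text
== top
item 302 mean [503.7 308.2  16.4] rect [504.5 305.8] [ 26.7 109.3] 4.2 pca 93.4 z [ 8.6 16.5 24. ]
item 250 mean [433.3 304.5  13.4] rect [434.7 305.6] [ 17.3 133.7] 8.5 pca -81.6 z [ 8.9 13.7 17.8]
gatetop 40 mean [ 651.  -247.    88.5] rect [ 650.7 -249.6] [68.4 15.3] 64.9 pca 68.1 z [80.3 88.2 94.6]
gatetop 388 mean [ 476.7 -274.7   86. ] rect [ 482.9 -275.3] [ 18.2 200.6] 77.6 pca 168.3 z [81.2 85.8 91.7]
cheeks 40 mean [ 653.  -253.5   41.7] rect [ 653.2 -257.8] [78.4 19. ] 68.7 pca 73.9 z [36.5 40.9 48.8]
cheeks 80 mean [ 524.9 -273.2   43.1] rect [ 507.6 -267.9] [ 14.9 100.1] 79.1 pca 174.6 z [38.6 43.2 47.5]
cheeks 27 mean [ 533.1 -304.8   44. ] rect [ 533.9 -305.2] [ 6.5 25.2] 79.9 pca 170.1 z [39.9 44.1 47.3]
cheeks 61 mean [ 407.2 -247.    43. ] rect [ 407.6 -246.8] [16.1 37.2] 78.3 pca 161.6 z [37.1 42.8 48.3]
cheeks 28 mean [ 400.9 -279.    43.5] rect [ 401.  -279.2] [ 6.9 24.7] 79.0 pca 169.2 z [40.1 43.  47.5]
standbase 58 mean [ 587.9 -260.7    9.8] rect [ 594.5 -259.8] [41.  25.2] 25.6 pca -125.4 z [ 5.3 10.2 14.3]
standbase 67 mean [ 565.7 -230.9    7.2] rect
[... 2535 characters left out ...]
 mean [ 505.3 -136.3  111.9] rect [ 506.3 -130.8] [12.8 40.6] 0.6 pca -87.3 z [ 96.8 114.6 121.8]
tongue/post 559 mean [ 564.3 -119.1   70.7] rect [ 566.9 -124.7] [ 56.3 143.6] 81.3 pca -174.3 z [61.4 69.7 81.1]
pintle 70 mean [541.1  78.4  82.4] rect [542.7  80. ] [21.3 33.9] 63.3 pca -10.9 z [73.7 80.7 96.4]
back 152 mean [709.3   5.8  47.4] rect [710.7  -2.3] [ 29.6 133.6] 5.7 pca -90.2 z [43.9 47.3 50.8]
sock 638 mean [ 674.  -311.8   74.4] rect [ 667.7 -295.3] [ 49.9 110.9] 40.2 pca -33.0 z [52.4 73.9 97.2]
290 216 [ 500.8 -104.3  120. ]
306 213 [ 502.4 -146.7  120. ]
354 190 [ 552.1 -289.6   86. ]
354 253 [ 384.2 -257.    86. ]
352 187 [ 559.8 -284.5   92. ]
220 213 [540.5  76.4 100. ]
```

jog_arm(
  plan=[
    [2.2, -5.15, 0, 0, 0, -5.2],
    [2.2, -5.15, 0, 0, 0, -5.2],
    [2.2, -5.15, 0, 0, 0, -5.2],
    [2.2, -5.15, 0, 0, 0, -5.2],
    [2.2, -5.15, 0, 0, 0, -5.2],
    [2.2, -5.15, 0, 0, 0, -5.2],
    [2.2, -5.15, 0, 0, 0, -5.2],
  ],
  grip=-1,
)

```text
time: 0.98
position: [352.3, 230.5, 231.0]
tcp_rot: [0.0, 0.954, 0.3, 0.0]
contact_force: [0.4, -0.7, -0.9]
finger_gap: 85.5
```

jog_arm(
  plan=[
    [2.2, -5.15, 0, 0, 0, -5.2],
    [2.2, -5.15, 0, 0, 0, -5.2],
    [2.2, -5.15, 0, 0, 0, -5.2],
    [2.2, -5.15, 0, 0, 0, -5.2],
    [2.2, -5.15, 0, 0, 0, -5.2],
    [2.2, -5.15, 0, 0, 0, -5.2],
    [2.2, -5.15, 0, 0, 0, -5.2],
    [0, 0, 0, 0, 0, 0],
  ],
)

```text
time: 1.98
position: [506.9, -131.5, 230.8]
tcp_rot: [0.0, 1.0, -0.014, -0.0]
contact_force: [0.1, 0.2, 0.2]
finger_gap: 85.5
```

jog_arm(
  plan=[
    [-0.2, 0.2, -4.0, 0, 0, 0],
    [0, 0, -4.0, 0, 0, 0],
    [0, 0, -3.0, 0, 0, 0],
    [0, 0, -2.4, 0, 0, 0],
    [0, 0, 0, 0, 0, 0],
  ],
)

```text
time: 2.6
position: [501.4, -124.3, 94.7]
tcp_rot: [-0.001, 1.0, -0.011, -0.003]
contact_force: [0.8, -0.2, 0.7]
finger_gap: 85.3
```

jog_arm(
  plan=[
    [0, 0, 0, 0, 0, 0],
    [0, 0, 0, 0, 0, 0],
    [0, 0, 0, 0, 0, 0],
    [0, 0, 0, 0, 0, 0],
    [0, 0, 0, 0, 0, 0],
    [0, 0, 0, 0, 0, 0],
    [0, 0, 0, 0, 0, 0],
  ],
  grip=1,
  grip_force=30,
)

```text
time: 3.48
position: [505.6, -126.5, 98.1]
tcp_rot: [0.0, 1.0, -0.011, 0.001]
contact_force: [3.4, 0.4, 3.2]
finger_gap: 11.5
```

jog_arm(
  plan=[
    [-0.04, 0, 0, 0, 0, 9.7],
    [-0.04, 0, 0, 0, 0, 9.7],
    [-0.04, -0.02, 0, 0, 0, 9.7],
    [-0.03, -0.03, 0, 0, 0, 9.7],
    [-0.03, -0.03, 0, 0, 0, 9.7],
    [-0.02, -0.04, 0, 0, 0, 9.7],
    [-0.02, -0.04, 0, 0, 0, 9.7],
    [0, -0.04, 0, 0, 0, 9.7],
  ],
)

```text
time: 4.47
position: [506.3, -126.1, 98.2]
tcp_rot: [0.002, 0.785, 0.619, 0.005]
contact_force: [12.5, 9.3, -2.0]
finger_gap: 11.4
```

jog_arm(
  plan=[
    [0, 0, 0, 0, 0, 9.7],
    [0, 0, 0, 0, 0, 0],
    [0, 0, 0, 0, 0, 0],
    [0, 0, 0, 0, 0, 0],
  ],
)

```text
time: 4.97
position: [506.3, -126.0, 98.2]
tcp_rot: [0.002, 0.732, 0.681, 0.005]
contact_force: [12.8, 8.2, -1.6]
finger_gap: 11.2
```

jog_arm(
  plan=[
    [0.4, 0.3, 0, 0, 0, 0],
    [0, 0, 0, 0, 0, 0],
    [0, 0, 0, 0, 0, 0],
  ],
)

```text
time: 5.35
position: [506.6, -125.7, 98.1]
tcp_rot: [0.001, 0.731, 0.682, 0.0]
contact_force: [2.0, 0.5, 5.3]
finger_gap: 11.6
```

jog_arm(
  plan=[
    [0, 0, 0, 0, 0, 0],
    [0, 0, 0, 0, 0, 0],
    [0, 0, 0, 0, 0, 0],
    [0, 0, 4, 0, 0, 0],
    [0, 0, 5, 0, 0, 0],
    [0, 0, 5, 0, 0, 0],
    [0, 0, 2, 0, 0, 0],
    [0, 0, 0, 0, 0, 0],
  ],
  grip=-1,
)

```text
time: 6.35
position: [507.1, -125.7, 259.4]
tcp_rot: [0.002, 0.731, 0.682, 0.001]
contact_force: [0.6, -0.1, -0.5]
finger_gap: 85.1
```

```bash
cat > item.py <<'E'
import sys
from h import *
np.set_printoptions(suppress=True,precision=1)
for n in('top','side'):
    c=grab(n,n+sys.argv[1]+'.png');np.savez(n+sys.argv[1]+'.npz',**{k:np.array(v) for k,v in c.items()})
    P=pts(c);X,Y,z=P[...,0],P[...,1],P[...,2]
    m=(X>380)&(X<590)&(Y>160)&(Y<420)&(z>7)&(z<40)
    nn,l,st,ce=cv2.connectedComponentsWithStats(m.astype(np.uint8))
    for i in range(1,nn):
        if st[i,4]>20:
            A=P[l==i]; r=cv2.minAreaRect(A[:,:2].astype(np.float32)); print(n,len(A),A.mean(0),np.array(r[0]),np.array(r[1]),r[2])
            ax=max(0,0);U=np.linalg.svd(A[:,:2]-A[:,:2].mean(0),full_matrices=False)[2][0];t=(A[:,:2]-A[:,:2].mean(0))@U
            print('  yaw',np.degrees(np.arctan2(U[1],U[0])),'z95 along',[np.percentile(A[(t>a)&(t<a+20),2],90).round(1) for a in range(-60,60,20) if ((t>a)&(t<a+20)).sum()>3])
s=telemetry.state();print(s['position'],s['tcp_rot'],s['joint_positions'].round(2))
E
python3 item.py 1
```

```text
top 302 [503.6 307.8  16.3] [505.1 307.1] [ 27.1 110.9] 4.887478828430176
  yaw 93.7009186975528 z95 along [np.float64(20.6), np.float64(24.2), np.float64(23.8), np.float64(20.4), np.float64(15.6), np.float64(11.3)]
top 250 [433.4 304.1  13.2] [433.6 306.2] [ 14.7 135.7] 8.359203338623047
  yaw -81.63058639459557 z95 along [np.float64(16.7), np.float64(15.7), np.float64(17.2), np.float64(17.0), np.float64(16.1), np.float64(16.8)]
side 107 [435.3 297.   12.6] [434.6 305.1] [ 14.8 136.5] 8.792901039123535
  yaw -81.5896602664491 z95 along [np.float64(17.1), np.float64(16.0), np.float64(15.4), np.float64(15.8), np.float64(16.0), np.float64(16.5)]
side 116 [504.7 296.1  16.1] [507. 299.] [ 26.4 112.2] 4.855069637298584
  yaw -85.4947947861851 z95 along [np.float64(11.9), np.float64(18.5), np.float64(21.2), np.float64(23.2), np.float64(23.2), np.float64(21.1)]
[ 505.2 -125.   255.9] [-0.   0.7  0.7 -0. ] [-0.4 -0.   1.8 -0.   1.3 -1.9]
```

View pics/side1.png

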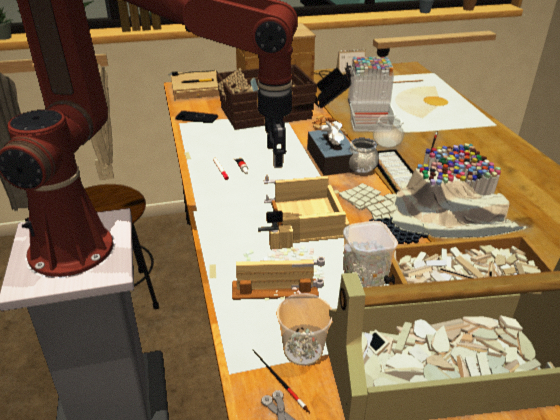

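jog_arm(
  plan=[
    [-0.9, 5.4, 0, 0, 0, -9.7],
    [-0.9, 5.4, 0, 0, 0, -9.7],
    [-0.9, 5.4, 0, 0, 0, -9.7],
    [-0.9, 5.4, 0, 0, 0, -9.7],
    [-0.9, 5.4, 0, 0, 0, -9.7],
    [-0.9, 5.4, 0, 0, 0, -9.7],
    [-0.9, 5.4, 0, 0, 0, -9.7],
    [-0.9, 5.4, 0, 0, 0, -9.7],
  ],
)

```text
time: 7.45
position: [433.7, 301.5, 254.6]
tcp_rot: [0.001, 0.997, 0.08, -0.002]
contact_force: [-0.0, 0.6, -0.2]
finger_gap: 85.3
```

jog_arm(
  plan=[
    [0, 0, -6, 0, 0, 0],
    [0, 0, -6, 0, 0, 0],
    [0, 0, -6, 0, 0, 0],
    [0, 0, -2, 0, 0, 0],
    [0, 0, 0, 0, 0, 0],
    [0, 0, 0, 0, 0, 0],
  ],
)

```text
time: 8.2
position: [435.6, 300.6, 57.4]
tcp_rot: [-0.0, 0.997, 0.083, 0.0]
contact_force: [-0.8, 0.7, -0.4]
finger_gap: 85.5
```

```bash
python3 item.py 2
```

```text
top 186 [505.5 289.2  18.7] [505.1 290.2] [25.  76.7] 0.029398202896118164
  yaw 89.51850222164835 z95 along [np.float64(21.6), np.float64(24.8), np.float64(23.0), np.float64(20.2)]
top 140 [437.6 275.6  14. ] [438.1 276.1] [14.8 74.5] 8.05540657043457
  yaw 98.1268140881929 z95 along [np.float64(17.6), np.float64(17.7), np.float64(17.2), np.float64(16.3)]
side 101 [435.2 298.6  13. ] [435.5 305.7] [ 16.3 141.9] 6.874206066131592
  yaw -81.56887948168865 z95 along [np.float64(14.5), np.float64(15.9), np.float64(16.6), np.float64(16.4), np.float64(17.3), np.float64(16.3)]
side 115 [504.6 296.9  16. ] [506.4 302.5] [ 26.7 108.9] 2.6409542560577393
  yaw -85.01286030578856 z95 along [np.float64(11.8), np.float64(17.7), np.float64(22.0), np.float64(22.9), np.float64(21.8), np.float64(19.2)]
[436.6 301.2  58.8] [-0.   1.   0.1  0. ] [0.5 0.2 1.9 0.  0.9 0.3]
```

jog_arm(
  plan=[
    [0, 0.2, 0, 0, 0, 0],
    [0, 0, 0, 0, 0, 0],
    [0, 0, 0, 0, 0, 0],
    [0, 0, 0, 0, 0, 0],
    [0, 0, -2.5, 0, 0, 0],
    [0, 0, -2, 0, 0, 0],
    [0, 0, -0.8, 0, 0, 0],
    [0, 0, 0, 0, 0, 0],
  ],
  grip=0.05,
)

```text
time: 9.3
position: [435.0, 302.3, 3.8]
tcp_rot: [0.0, 0.997, 0.083, -0.001]
contact_force: [0.7, 0.1, 1.2]
finger_gap: 40.2
```

jog_arm(
  plan=[
    [0, 0, 0, 0, 0, 0],
    [0, 0, 0, 0, 0, 0],
    [0, 0, 0, 0, 0, 0],
    [0, 0, 0, 0, 0, 0],
    [0, 0, 0, 0, 0, 0],
  ],
  grip=1,
  grip_force=40,
)

```text
time: 9.93
position: [436.5, 303.1, 5.4]
tcp_rot: [-0.0, 0.997, 0.083, 0.001]
contact_force: [-0.1, 0.5, 6.3]
finger_gap: 13.7
```

jog_arm(
  plan=[
    [0, 0, 4, 0, 0, 0],
    [0, 0, 5, 0, 0, 0],
    [0, 0, 5, 0, 0, 0],
    [2.8, -4.1, 1, 0, 0, -1.6],
    [2.8, -4.1, 0, 0, 0, -1.6],
    [2.8, -4.1, 0, 0, 0, -1.6],
    [2.8, -4.1, 0, 0, 0, -1.6],
    [2.8, -4.1, 0, 0, 0, -1.6],
  ],
)

```text
time: 10.92
position: [575.5, 96.1, 153.6]
tcp_rot: [-0.0, 1.0, 0.013, -0.001]
contact_force: [0.1, 1.1, 0.0]
finger_gap: 13.5
```

jog_arm(
  plan=[
    [2.8, -4.1, 0, 0, 0, -1.6],
    [2.8, -4.1, 0, 0, 0, -1.6],
    [2.8, -4.1, 0, 0, 0, -1.6],
    [0, 0, 0, 0, 0, 0],
    [0, 0, 0, 0, 0, 0],
  ],
)

```text
time: 11.55
position: [658.5, -25.2, 153.3]
tcp_rot: [-0.0, 1.0, -0.029, -0.001]
contact_force: [-0.7, 0.5, -0.1]
finger_gap: 13.5
```

```bash
python3 item.py 3
```

```text
top 301 [503.8 307.8  16.4] [506.7 305.9] [ 30.4 108.8] 4.037349224090576
  yaw 93.31971120886466 z95 along [np.float64(19.8), np.float64(24.5), np.float64(23.2), np.float64(21.0), np.float64(15.5), np.float64(11.2)]
side 114 [504.9 294.9  16.2] [506.1 302.7] [ 24.9 107.4] 2.989384651184082
  yaw -85.43689258541262 z95 along [np.float64(12.7), np.float64(19.3), np.float64(20.5), np.float64(23.8), np.float64(20.6), np.float64(19.6)]
[658.3 -24.3 153.6] [-0.  1. -0. -0.] [-0.1  0.4  1.6  0.   1.2 -0.1]
```

View pics/side3.png

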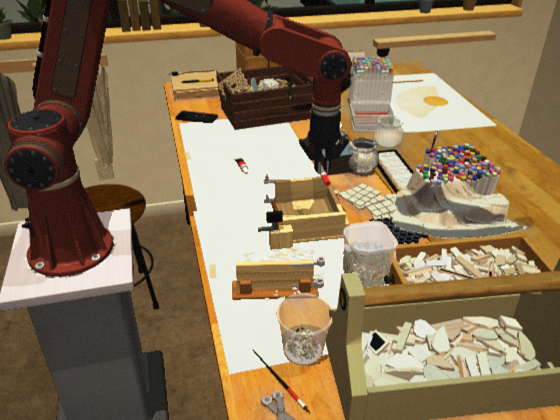

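jog_arm(
  plan=[
    [0, 0, -4, 0, 0, 0],
    [0, 0, -5, 0, 0, 0],
    [0, 0, -3, 0, 0, 0],
    [0, 0, -1, 0, 0, 0],
    [0, 0, -0.4, 0, 0, 0],
    [0, 0, 0, 0, 0, 0],
    [0, 0, 0, 0, 0, 0],
  ],
)

```text
time: 12.52
position: [660.9, -25.6, 22.2]
tcp_rot: [0.0, 1.0, -0.029, 0.002]
contact_force: [-0.9, -0.1, -0.1]
finger_gap: 13.6
```

jog_arm(
  plan=[
    [0, 0, 0, 0, 0, 0],
    [0, 0, 0, 0, 0, 0],
    [0, 0, 0, 0, 0, 0],
    [0, 0, 2, 0, 0, 0],
    [0, 0, 5, 0, 0, 0],
    [0, 0, 6, 0, 0, 0],
    [0, 0, 2, 0, 0, 0],
    [0, 0, 0, 0, 0, 0],
  ],
  grip=0.3,
)

```text
time: 13.52
position: [661.3, -25.7, 173.9]
tcp_rot: [0.0, 1.0, -0.029, 0.003]
contact_force: [0.1, 0.3, -0.1]
finger_gap: 30.2
```

jog_arm(
  plan=[
    [-1.95, 4.1, 0, 0, 0, 0.9],
    [-1.95, 4.1, 0, 0, 0, 0.9],
    [-1.95, 4.1, 0, 0, 0, 0.9],
    [-1.95, 4.1, 0, 0, 0, 0.9],
    [-1.95, 4.1, 0, 0, 0, 0.9],
    [-1.95, 4.1, 0, 0, 0, 0.9],
    [-1.95, 4.1, 0, 0, 0, 0.9],
    [-1.95, 4.1, 0, 0, 0, 0.9],
  ],
  grip=-0.45,
)

```text
time: 14.52
position: [500.8, 302.9, 167.2]
tcp_rot: [0.001, 0.999, 0.034, -0.003]
contact_force: [0.0, 0.3, 0.1]
finger_gap: 61.9
```

jog_arm(
  plan=[
    [0, 0, -4, 0, 0, 0],
    [0, 0, -5, 0, 0, 0],
    [0, 0, -2, 0, 0, 0],
    [0, 0, 0, 0, 0, 0],
    [0, 0, 0, 0, 0, 0],
  ],
)

```text
time: 15.15
position: [504.8, 302.9, 61.7]
tcp_rot: [-0.0, 0.999, 0.034, 0.001]
contact_force: [0.6, 0.2, -0.0]
finger_gap: 61.9
```

```bash
python3 item.py 4
```

```text
top 172 [505.1 286.6  19.1] [505.2 284.6] [25.3 65.9] 0.9715284109115601
  yaw -86.8348170756859 z95 along [np.float64(20.8), np.float64(24.0), np.float64(24.7), np.float64(20.1)]
side 119 [504.8 295.1  15.9] [505.9 304.1] [ 24.9 105.2] 3.699871301651001
  yaw -85.22906615311774 z95 along [np.float64(13.4), np.float64(18.4), np.float64(21.2), np.float64(23.8), np.float64(22.6), np.float64(18.8)]
[505.4 303.2  62.6] [-0.  1.  0.  0.] [0.4 0.3 1.8 0.  1.  0.3]
```

Aligned with the glue; descend to z≈5 and grip.

jog_arm(
  plan=[
    [0, -0.4, -2.5, 0, 0, 0],
    [0, 0, -2, 0, 0, 0],
    [0, 0, -1.2, 0, 0, 0],
    [0, 0, 0, 0, 0, 0],
    [0, 0, 0, 0, 0, 0],
  ],
)

```text
time: 15.88
position: [504.0, 298.9, 3.8]
tcp_rot: [-0.0, 0.999, 0.034, 0.0]
contact_force: [0.5, 0.5, -0.2]
finger_gap: 62.3
```

jog_arm(
  plan=[
    [0, 0, 0, 0, 0, 0],
    [0, 0, 0, 0, 0, 0],
    [0, 0, 0, 0, 0, 0],
    [0, 0, 0, 0, 0, 0],
    [0, 0, 0, 0, 0, 0],
    [0, 0, 0, 0, 0, 0],
  ],
  grip=1,
  grip_force=40,
)

```text
time: 16.62
position: [504.1, 298.9, 4.2]
tcp_rot: [-0.0, 0.999, 0.034, 0.001]
contact_force: [-1.4, -0.4, 6.0]
finger_gap: 24.6
```

jog_arm(
  plan=[
    [0, 0, 4, 0, 0, 0],
    [0, 0, 5, 0, 0, 0],
    [0, 0, 5, 0, 0, 0],
    [1, -3.5, 1, 0, 0, -1],
    [1, -4, 0, 0, 0, -1],
    [1, -4, 0, 0, 0, -1],
    [1.2, -4, 0, 0, 0, -1],
    [1.2, -4, 0, 0, 0, -1],
  ],
)

```text
time: 17.62
position: [557.2, 102.2, 152.6]
tcp_rot: [0.0, 1.0, -0.01, -0.0]
contact_force: [-0.1, -0.1, -0.8]
finger_gap: 24.3
```

jog_arm(
  plan=[
    [1.2, -4, 0, 0, 0, -1],
    [1.2, -4, 0, 0, 0, -1],
    [1.1, -4.2, 0, 0, 0, -1],
    [0, 0, 0, 0, 0, 0],
    [0, 0, 0, 0, 0, 0],
  ],
)

```text
time: 18.25
position: [591.8, -18.2, 152.6]
tcp_rot: [-0.0, 0.999, -0.036, -0.001]
contact_force: [0.0, 0.4, -0.1]
finger_gap: 24.2
```

jog_arm(
  plan=[
    [0.2, 0, -4, 0, 0, 0],
    [0, 0, -5, 0, 0, 0],
    [0, 0, -3, 0, 0, 0],
    [0, 0, -1, 0, 0, 0],
    [0, 0, -0.5, 0, 0, 0],
    [0, 0, 0, 0, 0, 0],
    [0, 0, 0, 0, 0, 0],
  ],
)

```text
time: 19.12
position: [595.8, -18.6, 20.0]
tcp_rot: [0.0, 0.999, -0.035, 0.001]
contact_force: [-0.0, -0.3, 0.4]
finger_gap: 24.4
```

jog_arm(
  plan=[
    [0, 0, 0, 0, 0, 0],
    [0, 0, 0, 0, 0, 0],
    [0, 0, 0, 0, 0, 0],
    [0, 0, 2, 0, 0, 0],
    [0, 0, 5, 0, 0, 0],
    [0, 0, 6, 0, 0, 0],
    [0, 0, 6, 0, 0, 0],
    [0, 0, 0, 0, 0, 0],
  ],
  grip=0,
)

```text
time: 20.12
position: [599.5, -19.1, 217.9]
tcp_rot: [0.001, 0.999, -0.035, 0.008]
contact_force: [1.1, 0.2, -0.1]
finger_gap: 42.7
```

jog_arm(
  plan=[
    [-1.3, -2.5, 0, 0, 0, -9.8],
    [-1.3, -2.5, 0, 0, 0, -9.8],
    [-1.3, -2.5, 0, 0, 0, -9.8],
    [-1.3, -2.5, 0, 0, 0, -9.8],
    [-1.3, -2.5, 0, 0, 0, -9.8],
    [-1.3, -2.5, 0, 0, 0, -9.8],
    [-1.3, -2.5, 0, 0, 0, -9.8],
    [-1.3, -2.5, 0, 0, 0, -9.8],
  ],
  grip=-0.4,
)

```text
time: 21.12
position: [489.5, -218.9, 208.2]
tcp_rot: [0.0, 0.75, -0.661, -0.0]
contact_force: [-0.5, -0.4, 0.0]
finger_gap: 59.7
```

jog_arm(
  plan=[
    [-1.3, -2.5, 0, 0, 0, -9.8],
    [-1.3, -2.5, 0, 0, 0, -9.6],
    [0, 0, 0, 0, 0, 0],
    [0, 0, 0, 0, 0, 0],
    [0, 0, 0, 0, 0, 0],
  ],
)

```text
time: 21.75
position: [464.7, -267.6, 208.2]
tcp_rot: [0.0, -0.631, 0.776, 0.0]
contact_force: [0.2, 0.8, 0.7]
finger_gap: 59.7
```

```bash
cat > look.py <<'E'
import sys
from h import *
np.set_printoptions(suppress=True,precision=1)
t=sys.argv[1]
for n,(v0,v1,u0,u1) in dict(top=(150,270,200,380),side=(160,310,210,370)).items():
    c=grab(n);np.savez(n+t+'.npz',**{k:np.array(v) for k,v in c.items()})
    cv2.imwrite(f'pics/{n}{t}c.png',cv2.resize(c['pixels'][v0:v1,u0:u1],None,fx=4,fy=4,interpolation=cv2.INTER_CUBIC))
s=telemetry.state();print(s['position'],s['tcp_rot'].round(3),s['joint_positions'].round(2))
E
python3 look.py 5
```

```text
[ 464.7 -267.7  208.3] [ 0.  -0.6  0.8  0. ] [-0.7  0.1  1.8  0.   1.2  1.1]
```

View pics/side5c.png

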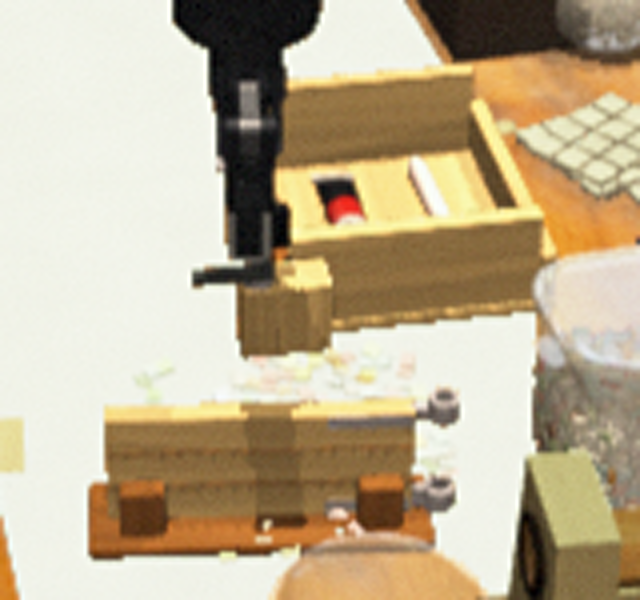

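Run:
```python
from h import *
np.set_printoptions(suppress=True,precision=1)
for t in '05':
  for n in('top','side'):
    c=dict(np.load(n+t+'.npz'));P=pts(c);X,Y,z=P[...,0],P[...,1],P[...,2]
    m=(X>510)&(X<565)&(Y>55)&(Y<110)&(z>87)&(z<110); A=P[m]
    vv,uu=np.nonzero(m); 
    if len(A): print(n,'pin',len(A),np.median(A,0),'pix',uu.mean(),vv.mean())
    for v,u,zz in zip(vv,uu,z[m]): print((u,v,round(float(zz))),end=' ')
    print()
    m=(X>550)&(X<610)&(Y>-320)&(Y<-260)&(z>84)&(z<100); A=P[m]
    vv,uu=np.nonzero(m)
    print(n,'sock',len(A),np.median(A,0),'minmax',A.min(0),A.max(0),'pix',uu.mean(),vv.mean())
s=dict(np.load('side0.npz'));c=dict(np.load('top0.npz'))
print('side sock', ray(s,321.2,261.2,92),'top',ray(c,353.5,183,92))
print('side pin tip',ray(s,267,175.5,100),'low',ray(s,267.5,195.5,34))
a=cv2.resize(c['pixels'][195:235,205:245],None,fx=9,fy=9,interpolation=cv2.INTER_CUBIC)
b=cv2.resize(c['pixels'][170:210,330:370],None,fx=9,fy=9,interpolation=cv2.INTER_CUBIC)
s5=dict(np.load('side5.npz'))
d=cv2.resize(s['pixels'][165:205,250:290],None,fx=9,fy=9,interpolation=cv2.INTER_CUBIC)
cv2.imwrite('pics/pin.png',np.clip(np.hstack([a,d])*1.5,0,255))
```

```text
top pin 10 [533.2  80.4  96.9] pix 219.0 216.2
(np.int64(218), np.int64(215), 101) (np.int64(219), np.int64(215), 101) (np.int64(220), np.int64(215), 93) (np.int64(218), np.int64(216), 102) (np.int64(219), np.int64(216), 97) (np.int64(220), np.int64(216), 95) (np.int64(218), np.int64(217), 97) (np.int64(219), np.int64(217), 97) (np.int64(220), np.int64(217), 95) (np.int64(219), np.int64(218), 88) 
top sock 47 [ 566.9 -293.    91.2] minmax [ 550.1 -304.9   84.2] [ 580.8 -284.1   97.1] pix 354.5744680851064 184.27659574468086
side pin 16 [535.8  78.5  93.4] pix 266.625 176.4375
(np.int64(266), np.int64(174), 103) (np.int64(267), np.int64(174), 103) (np.int64(266), np.int64(175), 97) (np.int64(267), np.int64(175), 99) (np.int64(265), np.int64(176), 96) (np.int64(266), np.int64(176), 95) (np.int64(267), np.int64(176), 94) (np.int64(268), np.int64(176), 94) (np.int64(265), np.int64(177), 89) (np.int64(266), np.int64(177), 92) (np.int64(267), np.int64(177), 93) (np.int64(268), np.int64(177), 92) (np.int64(266), np.int64(178), 89) (np.int64(267), np.int64(178), 89) (np.int64(268), np.int64(
[... 315 characters left out ...]
64(215), 90) (np.int64(218), np.int64(216), 95) (np.int64(219), np.int64(216), 100) (np.int64(220), np.int64(216), 94) (np.int64(218), np.int64(217), 98) (np.int64(219), np.int64(217), 98) (np.int64(220), np.int64(217), 96) 
top sock 32 [ 570.2 -293.1   90.8] minmax [ 552.8 -304.1   84.5] [ 580.5 -286.3   97.1] pix 354.53125 182.9375

side sock 74 [ 570.8 -293.6   88.1] minmax [ 551.3 -306.8   84. ] [ 582.5 -283.9   95.3] pix 318.3783783783784 259.8243243243243
side sock [ 572.  -304.3   92. ] top [ 570.2 -290.6   92. ]
side pin tip [535.6  73.6 100. ] low [536.5  72.8  34. ][ WARN:0@0.993] global loadsave.cpp:1063 imwrite_ Unsupported depth image for selected encoder is fallbacked to CV_8U.
```

View pics/pin.png

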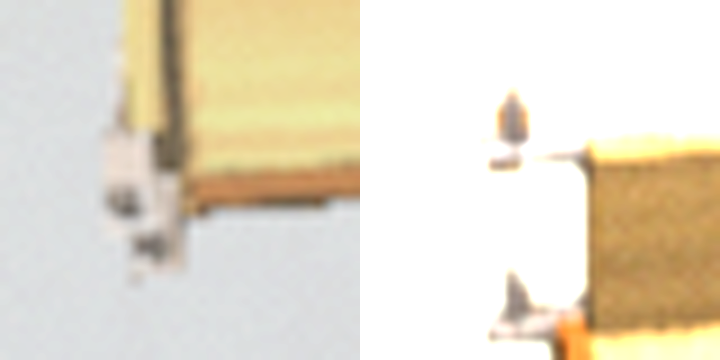

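jog_arm(
  plan=[
    [0.4, -0.5, -4, 0, 0, 0],
    [0, 0, -5, 0, 0, 0],
    [0, 0, -4, 0, 0, 0],
    [0, 0, -1.5, 0, 0, 0],
    [0, 0, -0.8, 0, 0, 0],
    [0, 0, 0, 0, 0, 0],
    [0, 0, 0, 0, 0, 0],
  ],
)

```text
time: 22.72
position: [469.7, -274.4, 57.1]
tcp_rot: [0.0, -0.63, 0.776, -0.002]
contact_force: [0.6, 0.3, 0.2]
finger_gap: 59.8
```

jog_arm(
  plan=[
    [0, 0, 0, 0, 0, 0],
    [0, 0, 0, 0, 0, 0],
    [0, 0, 0, 0, 0, 0],
    [0, 0, 0, 0, 0, 0],
    [0, 0, 0, 0, 0, 0],
    [0, 0, 0, 0, 0, 0],
    [0, 0, 0, 0, 0, 0],
  ],
  grip=1,
  grip_force=80,
)

```text
time: 23.6
position: [468.8, -273.0, 55.8]
tcp_rot: [0.0, -0.63, 0.776, 0.0]
contact_force: [0.7, 4.4, 5.4]
finger_gap: 12.7
```

jog_arm(
  plan=[
    [0, 0, 1, 0, 0, 0],
    [0, 0, 2, 0, 0, 0],
    [0, 0, 3, 0, 0, 0],
    [0, 0, 3, 0, 0, 0],
    [0, 0, 3, 0, 0, 0],
    [0, 0, 3, 0, 0, 0],
    [0, 0, 0, 0, 0, 0],
  ],
)

```text
time: 24.48
position: [469.8, -275.2, 208.1]
tcp_rot: [0.0, -0.63, 0.777, -0.003]
contact_force: [-0.2, -0.2, -2.1]
finger_gap: 12.7
```

jog_arm(
  plan=[
    [-1.2, 3.0, 0, 0, 0, 6.0],
    [-1.2, 4.2, 0, 0, 0, 7.5],
    [-1.2, 4.4, 0, 0, 0, 7.5],
    [-1.2, 4.4, 0, 0, 0, 7.5],
    [-1.2, 4.4, 0, 0, 0, 7.5],
    [-1.2, 4.4, 0, 0, 0, 7.5],
    [-1.1, 4.2, 0, 0, 0, 9.0],
  ],
)

```text
time: 25.35
position: [383.6, 17.7, 203.2]
tcp_rot: [0.001, 0.91, -0.416, -0.001]
contact_force: [0.4, 0.6, -1.2]
finger_gap: 12.9
```

jog_arm(
  plan=[
    [0, 0, -3, 0, 0, 0],
    [0, 0, -4, 0, 0, 0],
    [0, 0, -3, 0, 0, 0],
    [0, 0, -1.5, 0, 0, 0],
    [0, 0, 0, 0, 0, 0],
    [0, 0, 0, 0, 0, 0],
    [0, 0, 0, 0, 0, 0],
  ],
)

```text
time: 26.22
position: [386.2, 16.3, 91.1]
tcp_rot: [-0.0, 0.909, -0.418, 0.001]
contact_force: [-0.2, -0.3, -2.7]
finger_gap: 12.9
```

```bash
sed -i 's/top=(150,270,200,380)/top=(180,280,180,300)/;s/side=(160,310,210,370)/side=(130,260,200,330)/;s/fx=4,fy=4/fx=5,fy=5/' look.py; sed -i "s/c\['pixels'\]\[v0/1.3*c['pixels'][v0/" look.py; python3 look.py 6
cat > sp.py <<'E'
import sys
from h import *
np.set_printoptions(suppress=True,precision=1)
for n in('top','side'):
    c=dict(np.load(n+sys.argv[1]+'.npz'));P=pts(c);X,Y,z=P[...,0],P[...,1],P[...,2]
    x,y,z0,z1=map(float,sys.argv[2:6])
    m=(abs(X-x)<16)&(abs(Y-y)<16)&(z>z0)&(z<z1);A=P[m];vv,uu=np.nonzero(m)
    print(n,len(A),np.median(A,0),A.min(0),A.max(0),'pix',uu.min(),uu.max(),vv.min(),vv.max())
E
python3 sp.py 6 465 85 95 135
```

```text
[386.2  16.4  91.1] [-0.   0.9 -0.4  0. ] [-0.1 -0.1  2.3 -0.   1.   0.7][ WARN:0@2.374] global loadsave.cpp:1063 imwrite_ Unsupported depth image for selected encoder is fallbacked to CV_8U.
  return _methods._mean(a, axis=axis, dtype=dtype,
  ret = um.true_divide(
Traceback (most recent call last):
  File "sp.py", line 8, in <module>
    print(n,len(A),np.median(A,0),A.min(0),A.max(0),'pix',uu.min(),uu.max(),vv.min(),vv.max())
                                  ~~~~~^^^
ValueError: zero-size array to reduction operation minimum which has no identity
```

```bash
cd pics; python3 -c "
import cv2,numpy as np
a=cv2.imread('top6c.png');b=cv2.imread('side6c.png');h=500
f=lambda i:cv2.resize(i,(390,390));cv2.imwrite('m6.png',np.hstack([f(a),f(b)]))"
```

```text
(no output)
```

View pics/m6.png

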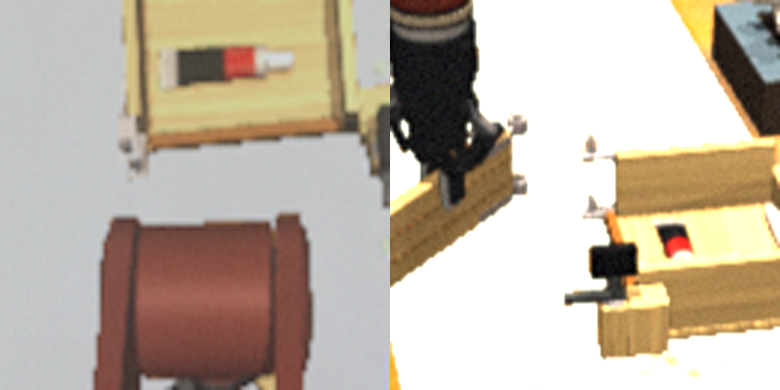

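Run:
```python
from h import *
np.set_printoptions(suppress=True,precision=1)
c=dict(np.load('side6.npz'));P=pts(c);X,Y,z=P[...,0],P[...,1],P[...,2]
print('ring ray',ray(c,242.5,171.5,127),'low ring top 61.3:',ray(c,243.2,191.5,61.3))
for nm,z0,z1 in (('up',112,131),('lo',46,66)):
    m=(abs(X-466)<22)&(abs(Y-84)<22)&(z>z0)&(z<z1)
    n,l,st,ce=cv2.connectedComponentsWithStats(m.astype(np.uint8))
    for i in range(1,n):
        if st[i,4]>5: A=P[l==i];print(nm,st[i],np.median(A,0),A.min(0),A.max(0))
vv,uu=167,237
print(z[164:186,236:252].round(0)); print(X[164:186,236:252].round(0)); print(Y[164:186:3,236:252].round(0))
cv2.imwrite('pics/s6.png',cv2.resize(c['pixels'][160:210,230:290],None,fx=10,fy=10,interpolation=cv2.INTER_CUBIC))
```

```text
ring ray [465.7  65.8 127. ] low ring top 61.3: [465.9  67.7  61.3]
up [237 167   9  10  61] [465.8  76.8 122.2] [449.9  62.1 113.7] [475.8  92.7 128.6]
lo [239 187   7  11  49] [465.7  75.5  57.8] [452.6  62.3  47. ] [474.2  92.6  64.3]
[[ -1.  -0.  -3.   2.  -0.   2.   2.   4.  -2.   0.  -1.   0.   1.   1.
    1.  -0.]
 [ -1.  -4.  -1.   0.  -3.  -2.   5.   0.   0.  nan   2.   1.   2.   1.
    2.   2.]
 [  0.   3.   0.   1.  -0.   1.  -1.   3.  -2.   4.   5.  -7.   1.   0.
    3.  -0.]
 [  2.   4.   3.   3. 126. 126. 127. 129. 126.  -1.   2.  nan   2.  -1.
   -1.   0.]
 [ -0.   5.   3. 125. 127. 126. 127. 122. 125. 128.   2.   4.   0.  -2.
    1.   4.]
 [ -2.   2.  -4. 127. 126. 120. 122. 120. 126. 127.   2.   0.   3.  -3.
   -1.   1.]
 [188.  -4.   0. 124. 126. 125. 127. 127. 128. 126.   0.  -2.  -1.   1.
   -1.  -1.]
 [186. 184.  -2. 119. 120. 124. 123. 121. 123. 123.   2.   0.  -1.  -0.
   -2.  -1.]
 [183. 184. 121. 119. 124. 118. 120. 120. 119. 117.   0.   2.  -1.   4.
    2.  -0.]
 [182. 179. 123. 121. 120. 114. 116. 114. 118. 114.  -4.  -2.   1.   2.
    6.   1.]
 [180. 123. 
[... 2860 characters left out ...]
 505.
  509. 512.]]
[[333. 331. 334. 326. 328. 324. 324. 319. 329. 324. 324. 322. 320. 320.
  318. 320.]
 [308. 304. 306. 304.  93.  93.  91.  87.  90. 307. 301.  nan 300. 304.
  304. 300.]
 [-25. 299. 291.  80.  77.  77.  75.  73.  72.  74. 285. 288. 285. 281.
  285. 283.]
 [-30. -26.  68.  70.  71.  81.  76.  80.  72.  78. 273. 269. 264. 262.
  254. 261.]
 [ 58.  58.  55.  60.  66. 254. 250. 255. 247. 249. 243. 245. 242. 243.
  248. 245.]
 [ 56.  58.  61.  64.  72. 230. 236. 234. 234. 228. 228. 230. 233. 225.
  223. 222.]
 [ 61.  59.  61.  63.  65. 218. 224. 215. 214. 210. 212. 208. 210. 213.
  206. 208.]
 [ 57.  63.  61.  62.  64. 200. 200. 202. 193. 198. 191. 197. 191. 187.
  193. 190.]]
```

View pics/s6.png

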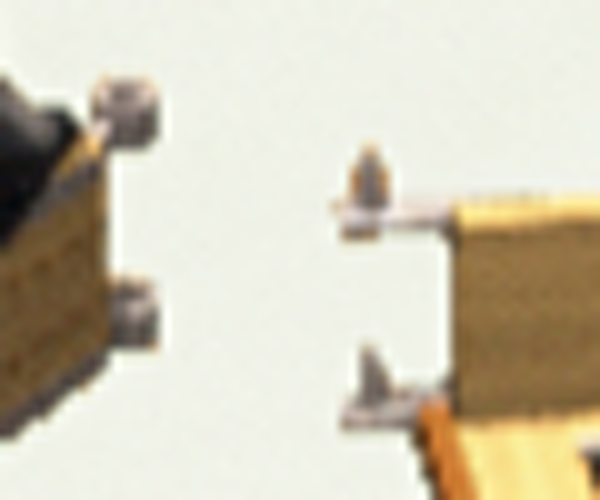

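Run:
```python
from h import *
np.set_printoptions(suppress=True,precision=1)
c=dict(np.load('side6.npz'));t=dict(np.load('top0.npz'))
print('sock up c119',ray(c,242.1,170.8,119.3),'low c53.3',ray(c,243.0,190.8,53.3))
print('pin up c90',ray(c,266.5,177.5,90),'tip100',ray(c,266.5,174.5,100),'low tip 34',ray(c,266.7,194.5,34))
print('top pin up',ray(t,218.6,216.5,97),'low',ray(t,221.2,221.7,30))
print('sock stand top',ray(t,353.5,182.8,92),ray(dict(np.load('side0.npz')),320.9,260.8,92))
g=cv2.cvtColor(c['pixels'],cv2.COLOR_BGR2GRAY)
print(g[172:202,260:274])
```

```text
sock up c119 [467.6  82.6 119.3] low c53.3 [468.2  83.8  53.3]
pin up c90 [535.5  79.6  90. ] tip100 [535.5  79.2 100. ] low tip 34 [535.4  78.5  34. ]
top pin up [532.4  81.5  97. ] low [530.9  82.8  30. ]
sock stand top [ 570.8 -290.7   92. ] [ 571.7 -302.8   92. ]
[[240 239 240 241 240 240 240 239 240 240 239 240 239 239]
 [240 239 241 239 241 241 241 240 242 240 240 240 239 239]
 [241 240 240 240 241 241 222 222 242 240 239 240 240 239]
 [239 241 240 241 242 238 174 176 239 242 240 240 240 240]
 [241 241 240 241 241 202 138 141 208 243 240 241 240 239]
 [241 241 241 241 240 151 121 120 164 243 242 240 241 241]
 [240 239 240 242 238 143 112 116 157 244 242 240 240 240]
 [240 240 241 240 223 151 113 105 141 234 234 233 233 234]
 [239 238 237 203 203 167 120 109 144 230 225 223 225 225]
 [240 240 239 220 217 212 185 173 216 234 226 213 203 202]
 [239 241 242 239 185 168 156 153 190 186 181 162 149 151]
 [240 241 243 238 154 122 127 145 214 217 215 213 212 209]
 [241 240 241 240 222 216 220 224 240 241 240 239 240 242]
 [241 239 241 241 241 240 241 241 241 241 241 240 240 242]
 [240 
[... 238 characters left out ...]
0 240 239 240 240 240 241 240 241 240 241 241 242]
 [240 240 240 240 241 241 240 241 240 241 241 241 240 242]
 [239 240 240 239 239 240 240 242 240 240 241 241 241 243]
 [240 240 240 240 240 243 238 241 242 240 240 241 241 243]
 [241 241 239 241 240 239 210 221 242 241 241 241 241 244]
 [240 240 241 241 243 240 159 178 241 242 241 241 241 242]
 [242 241 240 240 243 240 142 134 205 244 242 241 241 244]
 [241 242 240 242 244 242 134 114 151 243 245 242 242 241]
 [240 240 241 242 243 242 130 105 120 203 207 203 215 199]
 [241 241 241 241 230 197 118 106 105 152 145 172 166 176]
 [242 240 241 242 212 164 127 126 154 176 175 166 146 162]
 [240 242 242 240 186 184 180 161 171 170 157 133 133 142]]
```

jog_arm(
  plan=[
    [1.5, -0.1, 0, 0, 0, 0],
    [1.5, -0.1, 0, 0, 0, 0],
    [1.5, -0.1, 0, 0, 0, 0],
    [1.25, 0, 0, 0, 0, 0],
    [1.0, 0, 0, 0, 0, 0],
    [0, 0, 0, 0, 0, 0],
    [0, 0, 0, 0, 0, 0],
    [0, 0, 0, 0, 0, 0],
  ],
)

```text
time: 27.32
position: [452.3, 13.6, 90.1]
tcp_rot: [0.0, 0.909, -0.418, -0.0]
contact_force: [0.3, -0.0, -2.7]
finger_gap: 12.4
```

Run:
```python
from h import *
np.set_printoptions(suppress=True,precision=1)
c=grab('side');t=grab('top');s=telemetry.state();print(s['position'],s['tcp_rot'],s['contact_force'])
np.savez('side7.npz',**{k:np.array(v) for k,v in c.items()})
np.savez('top7.npz',**{k:np.array(v) for k,v in t.items()})
a=cv2.resize(c['pixels'][150:205,240:300],None,fx=8,fy=8,interpolation=cv2.INTER_CUBIC)
b=cv2.resize(t['pixels'][190:240,200:240],None,fx=8,fy=8,interpolation=cv2.INTER_CUBIC)
m=np.zeros((440,800,3),np.uint8);m[:440,:480]=a;m[:400,480:]=b;cv2.imwrite('pics/m7.png',m)
```

```text
[452.5  13.6  90.3] [ 0.   0.9 -0.4 -0. ] [-0.7  0.3 -2.1]
```

View pics/m7.png

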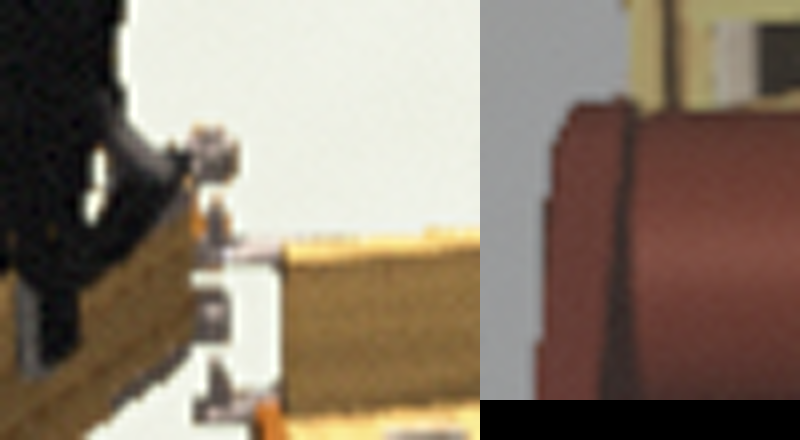

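Run:
```python
from h import *
np.set_printoptions(suppress=True,precision=1)
c=dict(np.load('side7.npz'))
print('sock up',ray(c,266.2,168.5,118.3),'low',ray(c,266.0,188.9,52.3),'pin',ray(c,266.5,177.5,90),ray(c,266.5,174.5,100))
g=cv2.cvtColor(c['pixels'],cv2.COLOR_BGR2GRAY);print(g[163:196,261:273])
P=pts(c);X,Y,z=P[...,0],P[...,1],P[...,2]
for a,b,n in((110,130,'up'),(42,66,'lo'),(86,103,'pin')):
    m=(abs(X-533)<12)&(abs(Y-80)<14)&(z>a)&(z<b);A=P[m];print(n,len(A),A.mean(0),np.median(A,0),A.min(0),A.max(0))
```

```text
sock up [535.2  81.1 118.3] low [533.8  79.9  52.3] pin [535.5  79.6  90. ] [535.5  79.2 100. ]
[[239 238 238 238 239 239 238 238 239 238 239 240]
 [239 238 238 239 240 241 240 239 239 238 240 239]
 [238 239 238 221 224 230 224 239 241 239 239 238]
 [239 242 227 168 152 166 165 222 238 240 238 238]
 [204 239 202 158 119 125 150 207 208 239 240 240]
 [111 169 139 150 132 155 149 155 151 238 240 238]
 [ 62  57  59 111 115 133 113  96 135 240 240 239]
 [ 78  40  57 136 102  89  91  75 128 242 240 239]
 [ 68  40  62 119  90  84  80  84 140 241 239 238]
 [ 45  52 120  91 106 111 103 138 215 241 240 238]
 [ 30  64 116 119 206 217 211 222 239 239 238 238]
 [ 38  68  82 143 245 213 213 241 242 238 239 239]
 [ 61  76  86 143 241 167 166 240 242 239 239 239]
 [ 74  82  90 133 185 115 126 204 241 241 240 237]
 [ 75  82  88 122 126  89  98 160 242 241 240 239]
 [ 75  82  93 131 122  86  88 152 242 241 239 238]
 [ 81  88  92 120 135  87  89 128 191 206 231 231]
 [ 88  91  88  98 113  91  86 122 152 196 220 222]
 [ 80  76  84  91 100 113 130 209 207 224 212 202]
 [ 74  74  80  86  93 112 120 189 1
[... 238 characters left out ...]
 79  86  93 146 242 241 237 239]
 [ 78  76  68  79 114 161 143 140 242 243 238 241]
 [ 79  72  73  82 102 145 128 130 243 241 240 239]
 [ 73  76  83  80  80  98  94 126 242 242 239 240]
 [ 78  82  82  78  78  92  82 121 242 241 239 238]
 [ 89  77  80  96  99 105 106 150 240 241 239 239]
 [ 97  75 110 207 216 213 212 222 240 239 239 239]
 [ 84  74 139 246 243 205 211 242 241 239 239 239]
 [ 76 122 219 244 240 151 160 241 242 240 238 240]]
up 44 [534.3  77.4 120.3] [534.5  75.  119.8] [525.8  67.4 111.1] [543.   92.2 128.1]
lo 38 [533.2  77.1  55. ] [533.4  76.6  56.2] [525.4  67.4  45.4] [540.2  93.4  62.9]
pin 18 [534.5  78.1  93.8] [534.9  79.1  93. ] [522.5  66.   87.2] [540.1  85.6 102.4]
```

jog_arm(
  plan=[
    [0.12, -0.05, 0, 0, 0, 0],
    [0, 0, -0.5, 0, 0, 0],
    [0, 0, -0.3, 0, 0, 0],
    [0, 0, -0.2, 0, 0, 0],
    [0, 0, -0.2, 0, 0, 0],
    [0, 0, -0.1, 0, 0, 0],
    [0, 0, 0, 0, 0, 0],
  ],
)

```text
time: 28.3
position: [454.1, 13.0, 77.3]
tcp_rot: [0.0, 0.909, -0.418, -0.0]
contact_force: [-0.4, 0.1, -1.6]
finger_gap: 12.7
```

jog_arm(
  plan=[
    [0, 0, -0.15, 0, 0, 0],
    [0, 0, -0.15, 0, 0, 0],
    [0, 0, -0.15, 0, 0, 0],
    [0, 0, -0.15, 0, 0, 0],
    [0, 0, 0, 0, 0, 0],
  ],
)

```text
time: 28.92
position: [454.6, 13.7, 71.2]
tcp_rot: [-0.001, 0.909, -0.418, 0.0]
contact_force: [2.4, 4.8, -3.2]
finger_gap: 13.1
```

jog_arm(
  plan=[
    [0.03, 0.1, -0.1, 0, 0, 0],
    [0, 0, -0.15, 0, 0, 0],
    [0, 0, -0.15, 0, 0, 0],
    [0, 0, -0.15, 0, 0, 0],
    [0, 0, 0, 0, 0, 0],
    [0, 0, 0, 0, 0, 0],
  ],
)

```text
time: 29.68
position: [454.4, 14.1, 65.7]
tcp_rot: [-0.0, 0.909, -0.418, -0.0]
contact_force: [0.5, 4.8, -1.6]
finger_gap: 12.9
```

jog_arm(
  plan=[
    [0, 0.05, -0.15, 0, 0, 0],
    [0, 0, -0.15, 0, 0, 0],
    [0, 0, -0.15, 0, 0, 0],
    [0, 0, 0, 0, 0, 0],
    [0, 0, 0, 0, 0, 0],
  ],
)

```text
time: 30.3
position: [454.3, 14.4, 61.2]
tcp_rot: [0.0, 0.909, -0.418, -0.0]
contact_force: [0.9, 2.2, -2.7]
finger_gap: 12.9
```

Going in cleanly. Last few mm to seat.

jog_arm(
  plan=[
    [0, 0.05, -0.1, 0, 0, 0],
    [0, 0, -0.1, 0, 0, 0],
    [0, 0, -0.1, 0, 0, 0],
    [0, 0, 0, 0, 0, 0],
    [0, 0, 0, 0, 0, 0],
  ],
)

```text
time: 30.92
position: [454.7, 14.8, 58.7]
tcp_rot: [0.0, 0.909, -0.418, 0.0]
contact_force: [-4.2, -1.8, 4.9]
finger_gap: 13.4
```

Run:
```python
from h import *
c=grab('side');s=telemetry.state();print(s['position'],s['contact_force'])
cv2.imwrite('pics/s8.png',cv2.resize(c['pixels'][150:215,230:300],None,fx=8,fy=8,interpolation=cv2.INTER_CUBIC))
```

```text
[454.62529782  14.85923492  58.65315893] [-3.15430749 -1.75399812  4.19855294]
```

View pics/s8.png

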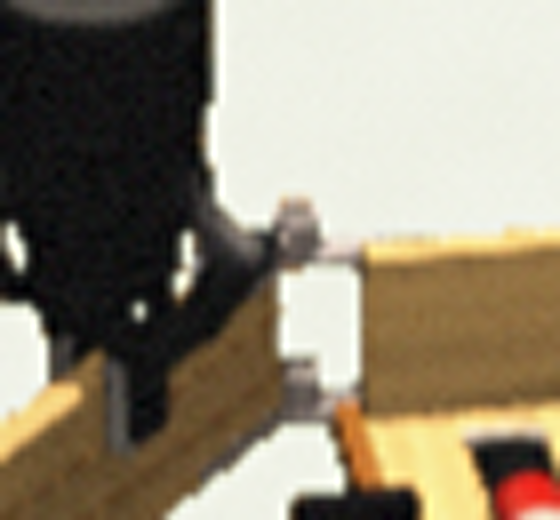

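jog_arm(
  plan=[
    [0, 0, 0, 0, 0, 0],
    [0, 0, 0, 0, 0, 0],
    [0, 0, 0, 0, 0, 0],
    [0, 0, 0, 0, 0, 0],
    [0, 0, 0, 0, 0, 0],
    [0, 0, 0, 0, 0, 0],
    [0, 0, 0, 0, 0, 0],
    [0, 0, 0, 0, 0, 0],
  ],
  grip=0.39,
)

```text
time: 31.98
position: [454.5, 15.0, 58.3]
tcp_rot: [-0.0, 0.909, -0.418, 0.0]
contact_force: [0.4, 0.2, -0.5]
finger_gap: 25.9
```

Run:
```python
from h import *
c=grab('side');s=telemetry.state();print(s['position'],s['contact_force'])
cv2.imwrite('pics/s9.png',cv2.resize(c['pixels'][150:235,200:300],None,fx=6,fy=6,interpolation=cv2.INTER_CUBIC))
```

```text
[454.4315142   15.05747891  58.3236414 ] [ 0.04153526 -0.03095011 -0.38659767]
```

View pics/s9.png

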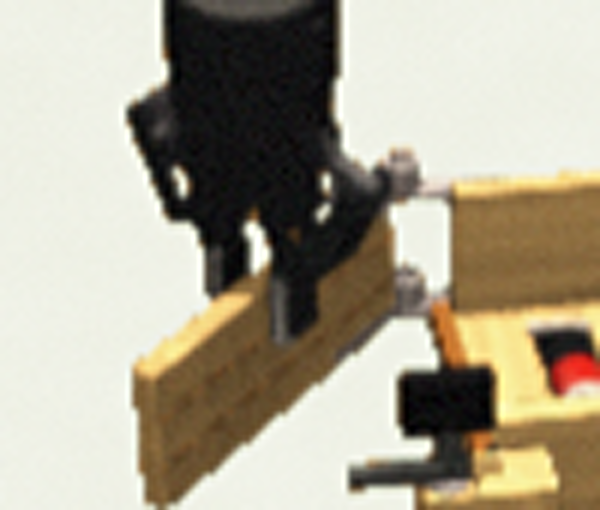

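jog_arm(
  plan=[
    [0.35, -0.38, 0, 0, 0, 2.8],
    [0.36, -0.36, 0, 0, 0, 2.8],
    [0.38, -0.34, 0, 0, 0, 2.8],
    [0.39, -0.33, 0, 0, 0, 2.8],
    [0.41, -0.31, 0, 0, 0, 2.8],
    [0.43, -0.29, 0, 0, 0, 2.8],
    [0.44, -0.26, 0, 0, 0, 2.8],
    [0.45, -0.24, 0, 0, 0, 2.8],
  ],
)

```text
time: 33.02
position: [486.5, -10.1, 58.2]
tcp_rot: [0.0, 0.973, -0.232, -0.0]
contact_force: [0.2, -0.6, 0.2]
finger_gap: 26.1
```

jog_arm(
  plan=[
    [0.46, -0.22, 0, 0, 0, 2.8],
    [0.48, -0.2, 0, 0, 0, 2.8],
    [0.48, -0.17, 0, 0, 0, 2.8],
    [0.49, -0.15, 0, 0, 0, 2.8],
    [0.5, -0.12, 0, 0, 0, 2.8],
    [0.5, -0.11, 0, 0, 0, 2.8],
    [0.5, -0.07, 0, 0, 0, 2.8],
    [0.5, -0.05, 0, 0, 0, 2.8],
  ],
)

```text
time: 34.02
position: [525.6, -21.0, 58.2]
tcp_rot: [0.0, 0.999, -0.039, -0.0]
contact_force: [0.1, 0.2, 0.7]
finger_gap: 26.0
```

jog_arm(
  plan=[
    [0.15, 0, 0, 0, 0, 0],
    [0.15, 0, 0, 0, 0, 0],
    [0.15, 0, 0, 0, 0, 0],
    [0, 0, 0, 0, 0, 0],
    [0, 0, 0, 0, 0, 0],
  ],
)

```text
time: 34.65
position: [530.0, -20.9, 58.3]
tcp_rot: [-0.0, 0.999, -0.04, -0.0]
contact_force: [-0.1, 0.0, -0.6]
finger_gap: 25.9
```

Run:
```python
from h import *
c=grab('side');s=telemetry.state();print(s['position'],s['contact_force'],s['tcp_rot'])
cv2.imwrite('pics/s10.png',cv2.resize(c['pixels'][150:245,210:310],None,fx=6,fy=6,interpolation=cv2.INTER_CUBIC))
```

```text
[530.07562315 -20.90414424  58.31623401] [-0.29540355  1.50744918 -0.36418615] [-2.97645669e-05  9.99201083e-01 -3.99649240e-02 -1.57130302e-05]
```

View pics/s10.png

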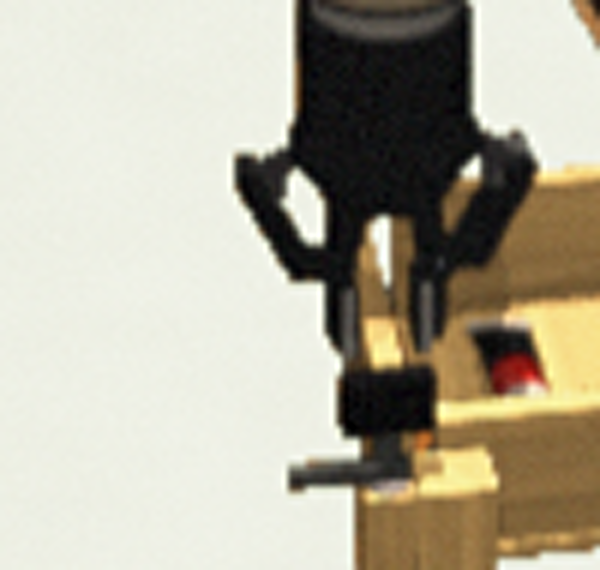

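jog_arm(
  plan=[
    [0.1, 0, 0, 0, 0, 0],
    [0.1, 0, 0, 0, 0, 0],
    [0.1, 0, 0, 0, 0, 0],
    [0.1, 0, 0, 0, 0, 0],
    [0, 0, 0, 0, 0, 0],
    [0, 0, 0, 0, 0, 0],
  ],
)

```text
time: 35.45
position: [533.5, -20.9, 58.2]
tcp_rot: [0.0, 0.999, -0.04, -0.001]
contact_force: [-3.9, -0.8, 2.1]
finger_gap: 25.8
```

jog_arm(
  plan=[
    [0.1, 0, 0, 0, 0, 0],
    [0.1, 0, 0, 0, 0, 0],
    [0.1, 0, 0, 0, 0, 0],
    [0, 0, 0, 0, 0, 0],
    [0, 0, 0, 0, 0, 0],
  ],
)

```text
time: 36.08
position: [533.6, -20.8, 57.6]
tcp_rot: [0.0, 0.999, -0.039, -0.004]
contact_force: [-9.9, -1.4, 7.7]
finger_gap: 26.4
```

jog_arm(
  plan=[
    [-0.6, 0, 0, 0, 0, 0],
    [-0.3, 0, 0, 0, 0, 0],
    [0, 0, 0, 0, 0, 0],
    [0, 0, 3, 0, 0, 0],
    [0, 0, 5, 0, 0, 0],
    [0, 0, 5, 0, 0, 0],
    [0, 0, 4, 0, 0, 0],
    [0, 0, 0, 0, 0, 0],
  ],
)

```text
time: 37.08
position: [531.8, -21.4, 233.6]
tcp_rot: [0.001, 0.999, -0.04, 0.006]
contact_force: [-0.4, -0.7, -0.2]
finger_gap: 25.7
```

Run:
```python
from h import *
c=grab('side');t=grab('top');s=telemetry.state();print(s['position'],s['contact_force'],s['tcp_rot'],s['joint_positions'])
a=cv2.resize(c['pixels'][160:250,240:310],(420,540),interpolation=cv2.INTER_CUBIC)
b=cv2.resize(t['pixels'][150:240,205:265],(360,540),interpolation=cv2.INTER_CUBIC)
cv2.imwrite('pics/m11.png',np.hstack([a,b]))
P=pts(t);X,Y,z=P[...,0],P[...,1],P[...,2]
for n,c in(('top',t),('side',c)):
    P=pts(c);X,Y,z=P[...,0],P[...,1],P[...,2]
    m=(X>480)&(X<570)&(Y>-105)&(Y<60)&(z>84)&(z<97);A=P[m]
    if len(A)>10: print(n,len(A),A.mean(0),np.polyfit(A[:,1],A[:,0],1))
```

```text
[528.47582357 -20.95006873 228.57731548] [-0.48393539  0.79704639 -0.55067222] [ 3.82925581e-05  9.99202980e-01 -3.99118009e-02  6.71409650e-04] [-1.72422557e-01  1.30042718e-02  1.84290750e+00  1.05801022e-04
  1.28433971e+00 -9.26075559e-02]
top 191 [527.66462815  -3.55706161  87.55534745] [7.53583490e-02 5.27932682e+02]
side 148 [528.61500679  -6.79777792  87.53423654] [7.82058919e-02 5.29146633e+02]
```

View pics/m11.png

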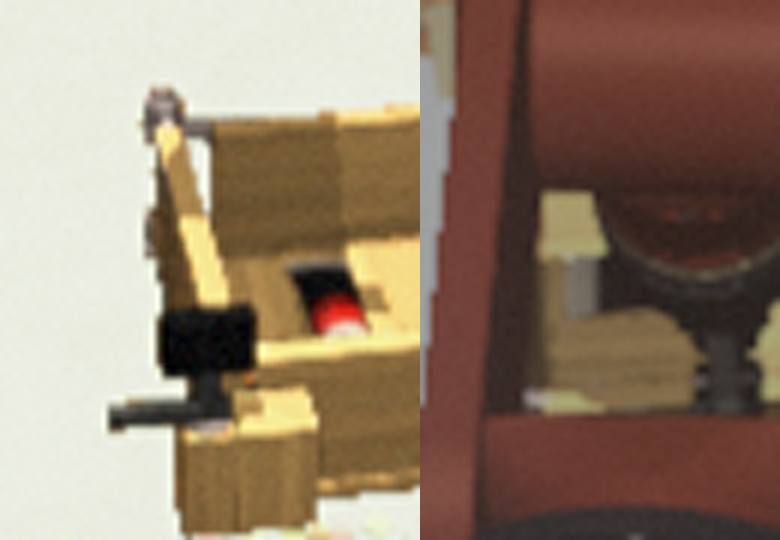

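jog_arm(
  plan=[
    [-0.3, -1.3, 0, 0, 0, 10],
    [-0.3, -1.3, 0, 0, 0, 10],
    [-0.3, -1.3, 0, 0, 0, 10],
    [-0.3, -1.3, 0, 0, 0, 10],
    [-0.3, -1.3, 0, 0, 0, 10],
    [-0.3, -1.3, 0, 0, 0, 10],
    [-0.3, -1.3, 0, 0, 0, 10],
    [-0.12, -1.4, 0, 0, 0, 10],
  ],
  grip=-0.2,
)

```text
time: 38.17
position: [504.4, -125.8, 225.5]
tcp_rot: [-0.002, 0.789, 0.614, -0.001]
contact_force: [-0.3, 0.1, -0.4]
finger_gap: 51.3
```

jog_arm(
  plan=[
    [0, 0, 0, 0, 0, 10.4],
    [0, 0, 0, 0, 0, 0],
    [0, 0, -5, 0, 0, 0],
    [0, 0, -3, 0, 0, 0],
    [0, 0, 0, 0, 0, 0],
    [0, 0, 0, 0, 0, 0],
    [0, 0, 0, 0, 0, 0],
  ],
)

```text
time: 39.05
position: [507.4, -126.4, 150.2]
tcp_rot: [0.002, 0.733, 0.681, 0.001]
contact_force: [-0.6, -0.9, 0.3]
finger_gap: 51.2
```

jog_arm(
  plan=[
    [-0.1, 0.05, -2.5, 0, 0, 0],
    [0, 0, -1.7, 0, 0, 0],
    [0, 0, -1, 0, 0, 0],
    [0, 0, 0, 0, 0, 0],
    [0, 0, 0, 0, 0, 0],
  ],
)

```text
time: 39.67
position: [505.5, -125.7, 96.9]
tcp_rot: [0.001, 0.732, 0.681, 0.0]
contact_force: [0.5, -0.8, 0.5]
finger_gap: 51.4
```

jog_arm(
  plan=[
    [0, 0, 0, 0, 0, 0],
    [0, 0, 0, 0, 0, 0],
    [0, 0, 0, 0, 0, 0],
    [0, 0, 0, 0, 0, 0],
    [0, 0, 0, 0, 0, 0],
    [0, 0, 0, 0, 0, 0],
  ],
  grip=1,
  grip_force=30,
)

```text
time: 40.42
position: [505.3, -125.6, 96.9]
tcp_rot: [0.0, 0.732, 0.681, 0.0]
contact_force: [-1.9, 0.6, 5.5]
finger_gap: 11.3
```

jog_arm(
  plan=[
    [0, 0, 0, 0, 0, -10],
    [0, 0, 0, 0, 0, -10],
    [0, 0, 0, 0, 0, -10],
    [0, 0, 0, 0, 0, -10],
    [0, 0, 0, 0, 0, -10],
    [0, 0, 0, 0, 0, -10],
    [0, 0, 0, 0, 0, -10],
    [0, 0, 0, 0, 0, -10],
  ],
)

```text
time: 41.42
position: [505.7, -125.2, 96.9]
tcp_rot: [-0.0, 0.999, 0.048, 0.001]
contact_force: [0.3, 2.6, 4.5]
finger_gap: 11.3
```

jog_arm(
  plan=[
    [0, 0, 0, 0, 0, -5],
    [0, 0, 0, 0, 0, -5],
    [0, 0, 0, 0, 0, 0],
    [0, 0, 0, 0, 0, -1.5],
    [0, 0, 0, 0, 0, 0],
    [0, 0, 0, 0, 0, 0],
  ],
)

```text
time: 42.18
position: [505.8, -125.2, 96.9]
tcp_rot: [0.0, 0.999, -0.048, 0.001]
contact_force: [1.0, 2.0, 5.0]
finger_gap: 11.4
```

```bash
python3 -c "
from h import *
s=telemetry.state();print(s['position'],s['torque'],s['contact_force'],s['tcp_rot'])"
```

```text
[ 505.75455965 -125.17447251   96.87749353] [ 0.47057126 -0.10970252  0.69087016] [1.04471709 2.04410879 5.04828651] [ 1.88381745e-06  9.98870379e-01 -4.75110564e-02  8.16168242e-04]
```

jog_arm(
  plan=[
    [0, 0, 0, 0, 0, 0],
    [0, 0, 0, 0, 0, 0],
    [0, 0, 0, 0, 0, 0],
    [0, 0, 0, 0, 0, 0],
    [0, 0, 3, 0, 0, 0],
    [0, 0, 5, 0, 0, 0],
    [0, 0, 5, 0, 0, 0],
    [0, 0, 4, 0, 0, 0],
  ],
  grip=0,
)

```text
time: 43.18
position: [505.3, -125.7, 268.7]
tcp_rot: [0.0, 0.999, -0.05, 0.001]
contact_force: [0.3, -0.1, -0.0]
finger_gap: 42.7
```

jog_arm(
  plan=[
    [-1, 5, 0, 0, 0, 0],
    [-1, 5, 0, 0, 0, 0],
    [-1, 5, 0, 0, 0, 0],
    [-1, 5, 0, 0, 0, 0],
    [-1, 5, 0, 0, 0, 0],
    [-1, 5, 0, 0, 0, 0],
    [-1, 5, 0, 0, 0, 0],
    [-1, 5, 0, 0, 0, 0],
  ],
)

```text
time: 44.18
position: [424.4, 276.1, 266.4]
tcp_rot: [-0.0, 0.999, -0.049, 0.0]
contact_force: [0.0, 0.5, -0.4]
finger_gap: 42.7
```

jog_arm(
  plan=[
    [-1, 4, 0, 0, 0, 0],
    [-1, 4, 0, 0, 0, 0],
    [-1, 4, 0, 0, 0, 0],
    [0, 0, 0, 0, 0, 0],
  ],
)

```text
time: 44.68
position: [393.9, 396.5, 266.0]
tcp_rot: [-0.0, 0.999, -0.048, -0.0]
contact_force: [-0.6, 0.2, 0.6]
finger_gap: 42.6
```

Run:
```python
from h import *
np.set_printoptions(suppress=True,precision=2)
c=grab('side');t=grab('top')
a=cv2.resize(c['pixels'][160:250,240:310],(420,540),interpolation=cv2.INTER_CUBIC)
b=cv2.resize(t['pixels'][150:240,205:315],(380,311),interpolation=cv2.INTER_CUBIC)
m=np.zeros((540,800,3),np.uint8);m[:,:420]=a;m[:311,420:]=b;m[311:,420:]=cv2.resize(c['pixels'][100:300,150:450],(380,229));cv2.imwrite('pics/m12.png',m)
for n,q in(('top',t),('side',c)):
    P=pts(q);X,Y,z=P[...,0],P[...,1],P[...,2]
    A=P[(X>480)&(X<570)&(Y>-105)&(Y<60)&(z>84)&(z<97)];print(n,'gate',len(A),A.mean(0),np.polyfit(A[:,1],A[:,0],1))
    A=P[(X>480)&(X<540)&(Y>-160)&(Y<-95)&(z>105)&(z<130)];r=cv2.minAreaRect(A[:,:2].astype(np.float32));print('wing',A.mean(0),r)
s=telemetry.state();print(s['time'],s['position'],s['contact_force'])
```

```text
top gate 272 [526.92 -11.59  87.57] [  0.08 527.81]
wing [ 503.78 -128.75  117.83] ((504.6507263183594, -128.8085479736328), (37.48117446899414, 12.150558471679688), 86.778076171875)
side gate 145 [529.09  -8.88  87.52] [  0.06 529.59]
wing [ 505.23 -133.44  116.52] ((506.2008361816406, -128.63525390625), (44.077659606933594, 12.612078666687012), 83.04446411132812)
44.775 [394.74 394.29 265.96] [ 0.66 -0.5   0.93]
```

View pics/m12.png

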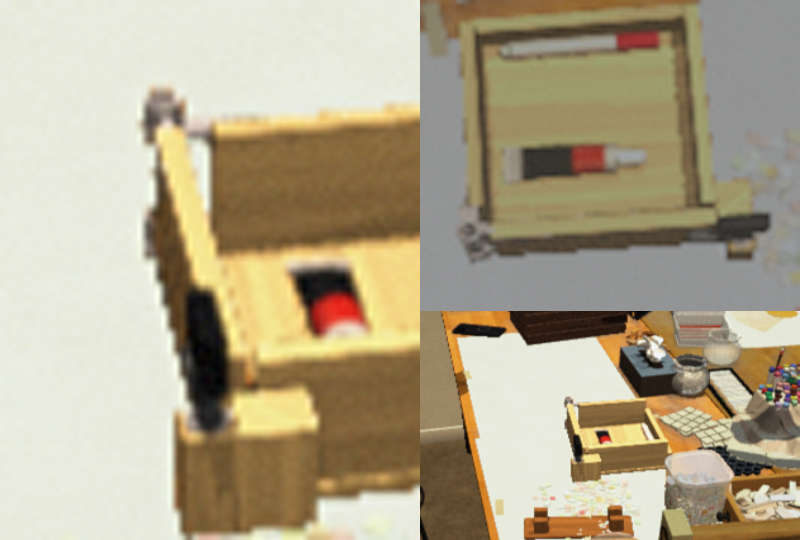

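Run:
```python
from h import *
np.set_printoptions(suppress=True,precision=0)
for n in('top','side'):
    q=dict(np.load(n+'0.npz'));P=pts(q);X,Y,z=P[...,0],P[...,1],P[...,2]
    im=q['pixels'];g=cv2.cvtColor(im,cv2.COLOR_BGR2HSV)
    reg=(X>330)&(X<720)&(Y>100)&(Y<720)&(z<60)
    pap=np.median(im[reg],0);d=np.abs(im.astype(float)-pap).max(-1)
    k,l,st,ce=cv2.connectedComponentsWithStats((reg&((d>22)|(z>6))).astype(np.uint8))
    for i in range(1,k):
        if st[i,4]>12: A=P[l==i];print(n,st[i],np.nanmean(A,0),np.nanmin(A,0),np.nanmax(A,0))
```

```text
top [   0  182  164  149 2211] [467. 619.  13.] [330. 274.  -8.] [720. 719.  60.]
top [ 11 202   6  11  37] [665. 671.  11.] [654. 661.   8.] [683. 678.  15.]
top [  4 218   5   6  13] [620. 667.  49.] [609. 657.  10.] [639. 697.  60.]
top [  1 225   8  13  48] [603. 693.  19.] [573. 661.   6.] [617. 706.  60.]
top [124 238  40  16 345] [503. 311.  15.] [487. 251.  -4.] [519. 365.  30.]
top [ 12 242   7   4  17] [560. 670.  10.] [557. 661.   7.] [566. 677.  13.]
top [123 260  49  18 269] [433. 303.  13.] [419. 239.  -5.] [452. 374.  20.]
top [165 294  61  11 100] [332. 189.   1.] [330. 101.  -5.] [335. 267.   7.]
side [ 176  103  109  108 1483] [520. 584.  18.] [330. 100.  -8.] [720. 720.  60.]
side [213 157  16  24 135] [435. 295.  11.] [420. 229.  -2.] [451. 380.  18.]
side [233 156  16  19 149] [504. 300.  13.] [487. 249.  -4.] [525. 373.  28.]
side [192 264  27 112 770] [ 344.  375. -720.] [ 330.  101. -734.] [ 358.  719. -708.]
```

Only the marker and the glue tube were on the left; the other shapes this check found are fixed furniture and the table edge. Handing in.

```bash
python3 -c "
from station import arm
print(arm.sign_off())"
```

```text
the job is handed in; nothing more can be done
None
```

The caddy is packed and locked, and I handed the job in at about 45 s. I did the steps in the order you asked:
- **Cam:** I turned it a quarter turn free.
- **Packing:** I laid the marker and the glue tube in the caddy. They were the only two items on the left; there were no tweezers or second marker.
- **Gate hung:** I lowered it onto both pintles standing open about 45° and let go. The last few millimetres went down until the force showed it had seated.
- **Gate shut and locked:** I swung it to the stop, which pushed back with about 10 N, then turned the cam back to its stop.

**Last checks:**
- The final pictures show both items inside the caddy and both hinge sockets down on their brackets.
- The gate measured parallel to the caddy front from above (about 4.4° against 4.2°). The side view at the end gave only about 3.5°, which I put down to depth noise.
- The cam wing lies along the locked direction within about 1° from above (3° from the side). The 0.7 Nm I felt there is well above the 0.05 Nm it takes to turn, so it was at its stop.
- The arm was clear of everything, and I never moved the tub or the cup.

**Small deviations:**
- Both items were let go a few millimetres above the caddy floor, and the marker rolled to the back wall, still inside.
- The camera's position for the cam was 2–3 mm off where the arm felt it, so I set the gate on the pins by comparing sockets and pins in the same picture.

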